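# Isolate the board cleaner and lay out its rollers on the V-cradle

## Robot

A 6-joint arm with a two-finger parallel gripper is mounted at the origin on the work surface. World frame = base frame: x ahead of the robot, y to its left, z up, the work surface at z = 0. Lengths are in mm, angles in rad, forces in N, time in s.
With the tool pointing down it reaches from about 375 to 900 mm from the base axis. Payload 3.1 kg.
Tool frame: the origin (TCP) lies at the very end of the fingers, on their centre line; the grasp point (between the pads) lies 19 mm behind it (r.pinch_z is the distance from the TCP to the grasp point, in mm); z points along the fingers, y is the line along which they close (so a half turn about z gives the same grasp; the last joint's range is limited). The gripper opens to 85 mm and grips with 20 to 120 N. Pads are 22 mm wide; open, the fingers measure 114 mm over their backs; the gripper's body (76 mm by 85 mm) begins 54 mm behind the grasp point. The pads swing forward as they close: fully open they stand 13 mm farther back than shut.
Start: joints at [-1.31, 0.527, 1.433, -0, 1.181, -0.178], TCP at [266.118, -565.489, 231.31] pointing down, gripper open.
Joint ranges: [-3.08, 3.08], [-0.75, 2.2], [0.22, 2.44], [-1.43, 4.57], [0, 2.65], [-2.85, 2.85]. Speed limits (rad/s): [2.79, 2.79, 3.14, 3.14, 3.14, 3.14].

## Interface

Orientations are given as a unit quaternion [w, x, y, z].
In Python, from rig import r gives the robot as it stands.
- The arm moves only by the tool play_rows, never from a script. Its argument "deltas" is a list that holds one entry, the list of rows, each a list of 7 numbers: the shift along the tool's x, y, z scaled (see below), then the turn, a rotation vector about the tool's x, y, z scaled (see below), then the finger opening in mm, from 0 to 85.4. In form: [[[dx, dy, dz, ax, ay, az, grip], ...]]. A call has 1 to 8 rows; each row shifts and turns the commanded pose from where the row before left it, along the tool's axes as they then stand; what a row does not reach is not made up. The controller multiplies each number of a shift by 80 mm and each number of a turn by 45 degrees. A row lasts 1/8 s, in which the tool goes at most 62.5 mm and 10.7 degrees, less where a joint would pass 70% of its speed; a pose out of reach is approached as far as the arm can. A call with a number of a shift or a turn outside -1 to 1 is refused whole. A call with a gripper value outside its range is refused whole. The fingers move at their own pace and stop on an object; "newtons" is the grip in N (left out, the last holds). Time passes only in rows, so rows that do not move let the fingers close. It gives the time, the measured TCP pose, the force, the opening and the grip force at its end, in the units of the state.
- r.sense(): the state, without advancing time (a new reading comes with each control period).
- r.snapshot(name): name is "side" or "top"; returns a dict with "image" (400x640x3 uint8, red, green, blue), "depth" (400x640 float32, mm along the optical axis (not along the pixel's ray), 0 where there is no reading), "fx", "fy", "cx", "cy" (pixels), "rvec" (rotation vector, rad) and "tvec" (3), from world to camera coordinates, as OpenCV has them. Camera axes: x right, y down, z forward; pixel columns grow to the right and rows downward; lengths in mm; the calibration is good to about 2 mm. A picture is of the moment at which its call begins.
- r.finish_job(): hands the job in; it is judged then, once.
Trained networks look in the newest picture that a camera, given by its name, has taken for a name from the list of things; names that differ only in an ending like _2 or _b are one class to them, and where a whole thing is asked for, a point or a joint stands for the part that bears it (a point fixed in the world has none). Each returns a list of dicts, best first, with "score" (0 to 1); they miss things now and then, are a little off and sometimes report something else, mostly with a low value. They report only what shows in the picture. A call takes as long as a camera call. They do not tell look-alikes from the thing itself.
- r.look_for(camera, label): "point" ([row, column] in pixels, amid what is visible of it).
- r.mark_of(camera, label): "point" ([row, column] in pixels: a listed point, or the origin of a listed thing).
The state is a dict: "time_s": time; "q": joint angles; "dq": joint speeds; "joint_efforts": joint torques, N m; "ee_pos": TCP position; "eef_rot": TCP orientation; "force": force on the tool from outside, world axes, zero at the start; "moment": the same for the moment, N m; "grip_width": finger opening in mm; "finger_force": force on a finger pad.
Only numpy, scipy, OpenCV 4.12 (cv2) and the standard library are available. Lean on these libraries where they do the work, as an engineer would, in place of code of your own. Each camera call takes 0.05 s, during which the arm holds its last target. There are 200 camera calls.

## Task

Take the board cleaner out of service: turn its red isolator handle fully to off, then swing the steel lockout hasp out of the handle until it stands up, and only then lift out every black roller that is in the machine. Lay each roller gently in a V of its own on the wooden cradle (any V, either way round), square across it and about centred, and slide an orange chock down the ramp close up against each roller so that it cannot roll out. Leave the isolator off with the hasp out, and do not disturb the solder reel, the pliers or the blue parts bin.

Things in the scene. Friction and masses are not known exactly. Their poses are not given: they have to be found in the camera images.
- isolator (a joint): red rotary isolator handle on top of a fixed grey enclosure (90 x 110 mm, its yellow top plate 70 mm above the bench). 0 = on (grip bar along the enclosure's x), 1.571 = off: a quarter turn clockwise seen from above, to a stop at each end. Vertical axis; stiff (0.2 N m) and stays where it is left.
- handle_grip (a point): point on the handle's turning axis at the top of its grip bar, 110 mm above the bench. Its x axis runs along the grip bar towards the hasp's lip, z up. The bar is 76 mm long (x), 16 mm wide (y) and 26 mm high; below it is a round hub 54 mm across and 14 mm high on the yellow plate. The steel hasp blade lies flush in the top of the bar.
- hasp (a joint): steel lockout hasp folded into the handle's grip bar. 0 = folded flat, 1.5 = stop, standing up: it swings up like a pocket-knife blade about a level pin across the bar, lip end upward. Stays where it is left (friction about 1 N at the lip). It turns with the handle.
- hasp_lip (a point): centre of the hasp's T-shaped lip: 20 mm wide across the bar, 16 mm long along it, 8 mm thick. It sticks out past the bar's end (44 to 60 mm from the handle's axis; bar end at 38) and can be pinched by its two sides from above. 72 mm from the hinge pin; 32 mm free between it and the yellow plate's level. x along the hasp away from the hinge, y across, z out of its upper face.
- hasp_hinge (a point): middle of the hasp's hinge pin, on the handle, 20 mm from the handle's axis on the side away from the lip, 4 mm below the bar's top. Axes as handle_grip (x along the bar, y along the pin).
- machine: board cleaner, fixed, white base 150 x 250 mm, lid off; origin under its middle at bench height, z up. Two aluminium cheeks (at x = -65 and +65 mm, 8 mm thick, 84 mm high) carry the rollers in open-topped slots 14 mm wide and 14 deep at y = -72, 0, +72 mm; roller axes along x, 75 mm above the bench. Rollers lift straight up. Drive box 58 mm high at x = 88 to 114 mm.
- cradle: wooden V-cradle, fixed, 120 (x) by 304 mm (y); origin under its middle at bench height, z up. Three Vs run along x, bottom lines 22 mm above the bench at y = -138, -42 and +54 mm. On the -y side of each V is a 45 degree kerb 8 mm high; on the +y side a gentle ramp rises at 7 degrees for 66 mm and then runs level, 30 mm above the bench, to the next kerb.
- seat_1 (a point): on the cradle: where the axis centre of a roller lies when it rests in V number 1 and is centred, 41 mm above the bench, 6.5 mm to the +y side of the V's bottom line. Axes as the cradle (x along the roller).
- chock_spot_1 (a point): on the cradle: where the centre of a chock is when it lies on the ramp of V number 1, tilted 7 degrees with the ramp, touching a roller that rests there; 32 mm to the +y side of seat_1 and 4 mm lower. Axes as the cradle; the chock's x is along x. The chock's foot tucks in under the roller's flank, so it comes in down the ramp, not from straight above.
- seat_2 (a point): on the cradle: where the axis centre of a roller lies when it rests in V number 2 and is centred, 41 mm above the bench, 6.5 mm to the +y side of the V's bottom line. Axes as the cradle (x along the roller).
- chock_spot_2 (a point): on the cradle: where the centre of a chock is when it lies on the ramp of V number 2, tilted 7 degrees with the ramp, touching a roller that rests there; 32 mm to the +y side of seat_2 and 4 mm lower. Axes as the cradle; the chock's x is along x. The chock's foot tucks in under the roller's flank, so it comes in down the ramp, not from straight above.
- seat_3 (a point): on the cradle: where the axis centre of a roller lies when it rests in V number 3 and is centred, 41 mm above the bench, 6.5 mm to the +y side of the V's bottom line. Axes as the cradle (x along the roller).
- chock_spot_3 (a point): on the cradle: where the centre of a chock is when it lies on the ramp of V number 3, tilted 7 degrees with the ramp, touching a roller that rests there; 32 mm to the +y side of seat_3 and 4 mm lower. Axes as the cradle; the chock's x is along x. The chock's foot tucks in under the roller's flank, so it comes in down the ramp, not from straight above.
- roller_1: black rubber roller with a steel shaft, about 0.25 kg, one of 2 or 3 in the machine (None = not there). Sleeve 36 mm diameter and 110 mm long; shaft 10 mm diameter, ends 76 and 84 mm from the middle; white gear 22 mm across at x = +72 to 80 mm. Origin at the middle of the sleeve, on the axis; x along the axis (y and z turn as it rolls).
- roller_2: black rubber roller with a steel shaft, about 0.25 kg, one of 2 or 3 in the machine (None = not there). Sleeve 36 mm diameter and 110 mm long; shaft 10 mm diameter, ends 76 and 84 mm from the middle; white gear 22 mm across at x = +72 to 80 mm. Origin at the middle of the sleeve, on the axis; x along the axis (y and z turn as it rolls).
- roller_3: black rubber roller with a steel shaft, about 0.25 kg, one of 2 or 3 in the machine (None = not there). Sleeve 36 mm diameter and 110 mm long; shaft 10 mm diameter, ends 76 and 84 mm from the middle; white gear 22 mm across at x = +72 to 80 mm. Origin at the middle of the sleeve, on the axis; x along the axis (y and z turn as it rolls).
- chock_1: orange plastic chock, one of 3, 60 g: a bar of trapezoid section, 40 mm long along its x (flat upright ends, the faces to grip), 42 mm wide along y at the base and 19 mm at the top, 20 mm high; both long sides slope at 60 degrees and either may face the roller. Origin at the middle, 10 mm above its underside; z up. It lies on the bench at the start.
- chock_2: orange plastic chock, one of 3, 60 g: a bar of trapezoid section, 40 mm long along its x (flat upright ends, the faces to grip), 42 mm wide along y at the base and 19 mm at the top, 20 mm high; both long sides slope at 60 degrees and either may face the roller. Origin at the middle, 10 mm above its underside; z up. It lies on the bench at the start.
- chock_3: orange plastic chock, one of 3, 60 g: a bar of trapezoid section, 40 mm long along its x (flat upright ends, the faces to grip), 42 mm wide along y at the base and 19 mm at the top, 20 mm high; both long sides slope at 60 degrees and either may face the roller. Origin at the middle, 10 mm above its underside; z up. It lies on the bench at the start.
- solder_reel: black reel of solder standing on end, 66 mm across, 58 mm high; origin under its middle. Leave it alone.
- pliers: pliers with orange handles lying on the bench, 130 mm long, 12 mm high; origin at the pivot. Leave them alone.
- parts_bin: blue open parts bin, 80 x 110 x 45 mm; origin under its middle. Leave it alone.
Things that resemble listed ones, but are neither listed nor needed, are in the scene too. What is shaped like the roller_1 but turquoise is not meant.

How it is judged (in metres and radians):
On the way, in this order (a step that is already met when the one before it is completed fails the run):
1. the isolator handle is turned fully to off (value of joint isolator above 1.45 rad), for 0.3 s.
2. with the isolator off, the lockout hasp is swung out until it stands up (value of joint isolator above 1.45 rad and value of joint hasp above 1.2 rad), for 0.3 s.
At the end, for the whole second after the job is handed in: Isolator off (within 0.12 rad of its stop), hasp out (over 1.2 rad); each roller present at rest in a V (within 20 mm of centred, square within 0.1 rad), with a chock on its ramp, about centred on it and under 8 mm from touching it (all of step 2 and (distance between roller_1 and seat_1 below 0.02 m or distance between roller_1 and seat_2 below 0.02 m or distance between roller_1 and seat_3 below 0.02 m) and angle between the x axis of each of roller_1, roller_2, roller_3 and the x axis of cradle, either way round below 0.1 rad and ((distance between chock_1 and roller_1 below 0.041 m and (distance between chock_1 and chock_spot_1 below 0.025 m or distance between chock_1 and chock_spot_2 below 0.025 m or distance between chock_1 and chock_spot_3 below 0.025 m)) or (distance between chock_2 and roller_1 below 0.041 m and (distance between chock_2 and chock_spot_1 below 0.025 m or distance between chock_2 and chock_spot_2 below 0.025 m or distance between chock_2 and chock_spot_3 below 0.025 m)) or (distance between chock_3 and roller_1 below 0.041 m and (distance between chock_3 and chock_spot_1 below 0.025 m or distance between chock_3 and chock_spot_2 below 0.025 m or distance between chock_3 and chock_spot_3 below 0.025 m))) and (distance between roller_2 and seat_1 below 0.02 m or distance between roller_2 and seat_2 below 0.02 m or distance between roller_2 and seat_3 below 0.02 m) and ((distance between chock_1 and roller_2 below 0.041 m and (distance between chock_1 and chock_spot_1 below 0.025 m or distance between chock_1 and chock_spot_2 below 0.025 m or distance between chock_1 and chock_spot_3 below 0.025 m)) or (distance between chock_2 and roller_2 below 0.041 m and (distance between chock_2 and chock_spot_1 below 0.025 m or distance between chock_2 and chock_spot_2 below 0.025 m or distance between chock_2 and chock_spot_3 below 0.025 m)) or (distance between chock_3 and roller_2 below 0.041 m and (distance between chock_3 and chock_spot_1 below 0.025 m or distance between chock_3 and chock_spot_2 below 0.025 m or distance between chock_3 and chock_spot_3 below 0.025 m))) and (distance between roller_3 and seat_1 below 0.02 m or distance between roller_3 and seat_2 below 0.02 m or distance between roller_3 and seat_3 below 0.02 m) and ((distance between chock_1 and roller_3 below 0.041 m and (distance between chock_1 and chock_spot_1 below 0.025 m or distance between chock_1 and chock_spot_2 below 0.025 m or distance between chock_1 and chock_spot_3 below 0.025 m)) or (distance between chock_2 and roller_3 below 0.041 m and (distance between chock_2 and chock_spot_1 below 0.025 m or distance between chock_2 and chock_spot_2 below 0.025 m or distance between chock_2 and chock_spot_3 below 0.025 m)) or (distance between chock_3 and roller_3 below 0.041 m and (distance between chock_3 and chock_spot_1 below 0.025 m or distance between chock_3 and chock_spot_2 below 0.025 m or distance between chock_3 and chock_spot_3 below 0.025 m))) and linear speed of each of roller_1, roller_2, roller_3 below 0.02 m/s).
It fails at once if a roller is taken from its place before the isolator is off and the hasp out (not (value of joint isolator above 1.45 rad and value of joint hasp above 1.2 rad) and distance of any of roller_1, roller_2, roller_3 from where it was at the start of the episode above 0.03 m).
It fails at once if a roller is dropped onto the cradle or the bench, or jammed into it (over 70 N) (contact force between any of roller_1, roller_2, roller_3 and cradle above 70 N or contact force between any of roller_1, roller_2, roller_3 and table above 70 N).
It fails at once if the reel of solder is moved (3 cm) (distance of solder_reel from where it was at the start of the episode above 0.03 m).
It fails at once if the pair of pliers is moved (3 cm) (distance of pliers from where it was at the start of the episode above 0.03 m).
It fails at once if the blue parts bin is moved (3 cm) (distance of parts_bin from where it was at the start of the episode above 0.03 m).
Of roller_1, roller_2, roller_3 only 2 to 3 are there at a start; the rules pass over those that are not, and their reading is None.
At some moment in a run one of chock_1, chock_2, chock_3 may be knocked a few centimetres aside while the robot is not near it.
It also fails if it takes over 210 s, if anything falls off the work surface, if the arm or the gripper's body presses on something with over 40 N, if the wrist force passes 120 N, or if a joint passes its speed limit or range.

## Working session

There is one attempt and no reset: what is moved stays moved. The work goes in short steps, Python scripts to look and compute and a tool call to move; the robot and the scene stay as the last step left them, time stands still between calls to the robot, and variables do not carry over. Pictures are saved under pics/ and viewed, at most 14 in all, crops included, and the job is handed in when it is done.

Besides the shell and the picture viewer there is one more tool, called after ">>>" by a JSON object that holds its "name" and its "arguments". play_rows: Moves the arm, as the interface text tells. Shifts and turns lie within -1 to 1; 1 stands for 80 mm of shift or 45 degrees of turn. Its arguments: {"type":"object","properties":{"deltas":{"type":"array","items":{"type":"array","items":{"type":"array","items":{"type":"number"}}}},"newtons":{"type":"number"}},"required":["deltas"]}

```bash
ls; mkdir -p pics; cat > h.py <<'E'
import numpy as np, cv2
from rig import r
from scipy.spatial.transform import Rotation as R
def snap(n):
    s=r.snapshot(n); s['M']=cv2.Rodrigues(np.array(s['rvec'],float))[0]; s['t']=np.array(s['tvec'],float).ravel(); return s
def pts(s):
    d=s['depth']; v,u=np.mgrid[0:d.shape[0],0:d.shape[1]]
    c=np.stack([(u-s['cx'])/s['fx']*d,(v-s['cy'])/s['fy']*d,d],-1)
    return (c-s['t'])@s['M']
def atz(s,p,z):
    v,u=p; ray=np.array([(u-s['cx'])/s['fx'],(v-s['cy'])/s['fy'],1])@s['M']; o=-s['t']@s['M']
    return o+ray*(z-o[2])/ray[2]
def px(s,X):
    c=s['M']@np.array(X)+s['t']; return [s['cy']+s['fy']*c[1]/c[2], s['cx']+s['fx']*c[0]/c[2]]
def save(s,n): cv2.imwrite('pics/'+n+'.png',s['image'][...,::-1])
E
python3 - <<'E'
from h import *
for n in('top','side'):
    s=snap(n); save(s,n+'0'); print(n,-s['t']@s['M'],s['fx'])
    P=pts(s)
    for l in ['handle_grip','hasp_lip','hasp_hinge','machine','cradle','seat_1','seat_2','seat_3','roller_1','chock_1','solder_reel','pliers','parts_bin']:
        z={'handle_grip':110,'hasp_lip':106,'hasp_hinge':106,'seat_1':41,'seat_2':41,'seat_3':41,'roller_1':75,'chock_1':10}.get(l,0)
        print(l,[(round(m['score'],2),np.round(m['point']).tolist(),np.round(atz(s,m['point'],z)[:2]).tolist()) for m in r.mark_of(n,l)][:6])
print(r.sense())
E
```

```text
pics
top [ 413.47263883  -18.639463   1108.13993471] 396.04642312733705
handle_grip []
hasp_lip [(0.58, [112.0, 305.0], [692.0, 23.0]), (0.47, [204.0, 212.0], [456.0, 258.0])]
hasp_hinge [(0.61, [194.0, 411.0], [481.0, -246.0]), (0.59, [139.0, 306.0], [622.0, 21.0])]
machine [(0.63, [203.0, 210.0], [463.0, 294.0])]
cradle [(0.81, [196.0, 412.0], [483.0, -271.0])]
seat_1 [(0.92, [198.0, 394.0], [475.0, -214.0]), (0.79, [193.0, 433.0], [487.0, -319.0]), (0.45, [190.0, 451.0], [497.0, -370.0])]
seat_2 [(0.92, [198.0, 394.0], [475.0, -214.0]), (0.79, [193.0, 433.0], [487.0, -319.0]), (0.45, [190.0, 451.0], [497.0, -370.0])]
seat_3 [(0.92, [198.0, 394.0], [475.0, -214.0]), (0.79, [193.0, 433.0], [487.0, -319.0]), (0.45, [190.0, 451.0], [497.0, -370.0])]
roller_1 [(0.96, [203.0, 177.0], [459.0, 357.0]), (0.86, [195.0, 228.0], [480.0, 225.0]), (0.84, [309.0, 194.0], [189.0, 308.0]), (0.44, [136.0, 248.0], [636.0, 175.0])]
chock_1 [(0.63, [197.0, 305.0], [479.0, 28.0]), (0.53, [135.0, 247.0], [654.0, 190.0]), (0.49, [134.0, 377.0], [656.0, -176.0])]
solder_reel [(0.95, [98.0, 330.0], [761.0,
[... 1543 characters left out ...]
-304.0])]
{'time_s': 1.4, 'q': array([-1.30951434e+00,  5.27503599e-01,  1.43268175e+00,  3.47162915e-05,
        1.18138396e+00, -1.78517408e-01]), 'dq': array([-0.00026189, -0.00111426,  0.00043038, -0.00043522, -0.00016264,
       -0.00056226]), 'joint_efforts': array([-3.95643128e-04, -4.42320728e+01, -1.78416967e+01, -2.61708556e-04,
        8.92397111e-04,  1.30652801e-06]), 'ee_pos': array([ 266.12259292, -565.50475902,  231.31400789]), 'eef_rot': array([1.09995032e-05, 9.75920771e-01, 2.18125306e-01, 1.65278630e-05]), 'force': array([-0.19144041, -0.51092773, -0.24777606]), 'moment': array([ 0.02367345,  0.04789084, -0.00595673]), 'finger_force': 0.0, 'grip_width': 85.54909408342891}
```

```bash
python3 - <<'E'
import cv2
a=cv2.imread('pics/top0.png'); cv2.imwrite('pics/top0c.png',cv2.resize(a[70:340,140:500],(800,600),interpolation=cv2.INTER_CUBIC))
E
```

```text
(no output)
```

View pics/top0c.png

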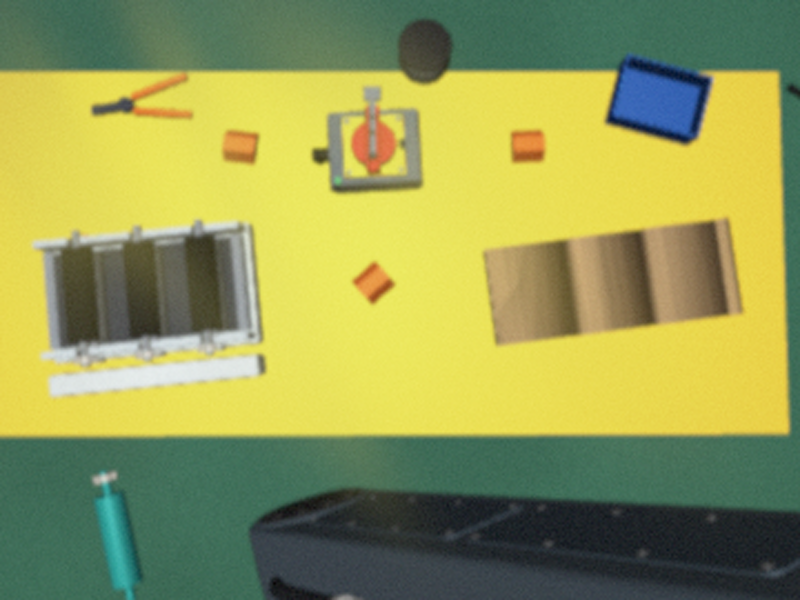

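View pics/side0.png

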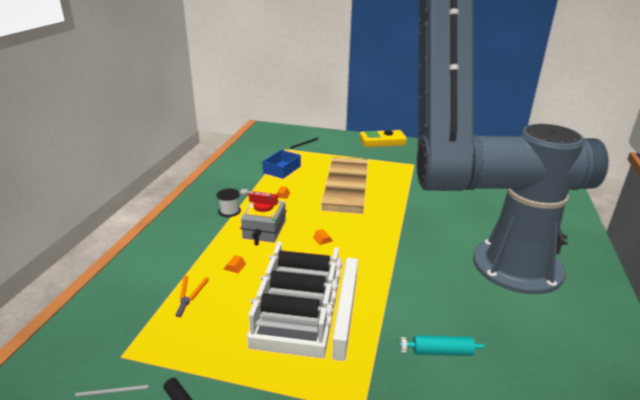

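The pictures show three black rollers in the machine, its drive box facing the robot. Handle and hasp lip point to +x. There are three orange chocks, the cradle is at right in the top view, and the turquoise decoy lies near the robot. Next I measure.

```bash
cat > meas.py <<'E'
from h import *
def rect(P,lab):
    (c,wh,a)=cv2.minAreaRect(P[:,:2].astype(np.float32)); print(lab,len(P),'c',np.round(c,1),'wh',np.round(wh,1),'ang',round(a,1),'z',np.round(np.percentile(P[:,2],[5,50,95]),1))
def masks(s):
    hsv=cv2.cvtColor(s['image'],cv2.COLOR_RGB2HSV); return [hsv[...,i].astype(int) for i in range(3)]
def comps(m,minn=25):
    n,l,st,_=cv2.connectedComponentsWithStats(m.astype(np.uint8)); return [l==i for i in range(1,n) if st[i,4]>=minn]
def near(P,c,w,h): return (abs(P[...,0]-c[0])<w)&(abs(P[...,1]-c[1])<h)
E
python3 - <<'E'
from meas import *
for n in('top','side'):
    s=snap(n); P=pts(s); H,S,V=masks(s); z=P[...,2]
    print(n)
    for m in comps((H>5)&(H<17)&(S>150)&(V>100)&(z<60)&(z>3)&(s['depth']>0)): rect(P[m],'orange')
    E=near(P,(640,20),90,90)&(s['depth']>0)
    rect(P[E&(z>50)&(z<80)],'encl top'); 
    for m in comps(E&(z>85),8): rect(P[m],'handle')
    for m in comps(E&(z>100),8): rect(P[m],'bar')
    C=near(P,(485,-270),150,230)&(s['depth']>0)
    for m in comps(C&(z>12)&(z<60),200): rect(P[m],'cradle')
    M=near(P,(460,294),130,170)&(s['depth']>0)
    for m in comps(M&(z>70)&(z<105),30): rect(P[m],'mach>70')
    for m in comps(M&(z>79)&(V<90),30): rect(P[m],'roller')
    for m in comps(M&(z>40)&(z<66),80): rect(P[m],'mach 40-66')
E
```

```text
top
orange 43 c [728.9 292.5] wh [ 7. 68.] ang 23.4 z [ 5.9 10.3 13.1]
orange 49 c [695.2 290.3] wh [71.6  6.6] ang 83.5 z [ 6.5 10.4 13.4]
orange 155 c [ 652.4 -173.5] wh [32.4 36.9] ang 8.5 z [ 7.9 18.5 22.8]
orange 121 c [652.2 185.1] wh [34.7 30.5] ang 86.6 z [ 9.3 19.2 23.7]
orange 152 c [480.5  20.3] wh [34.4 33.6] ang 39.8 z [ 8.3 18.4 23.5]
encl top 1008 c [641.4  17.3] wh [ 90.7 109.9] ang 3.2 z [60.2 65.9 72.8]
handle 315 c [652.2  14.6] wh [46.5 99.1] ang 85.2 z [ 85.3 109.1 113.1]
bar 240 c [652.6  16.8] wh [98.6 18. ] ang 0.2 z [104.1 109.9 113.3]
cradle 4861 c [ 481.2 -276.7] wh [120.3 305.6] ang 7.4 z [21.5 27.4 32.3]
mach>70 2696 c [465.6 287.8] wh [159.7 240.3] ang 5.3 z [76.5 87.3 94.6]
roller 557 c [475.5 216.6] wh [108.8  35.3] ang 5.2 z [82.1 90.5 94.9]
roller 475 c [466.2 287.2] wh [104.2  34. ] ang 5.4 z [82.2 90.4 95.1]
roller 543 c [460.5 359.1] wh [104.5  36.1] ang 6.2 z [81.5 90.6 95.1]
mach 40-66 245 c [483.4 181.9] wh [122.8  43.5] ang 14.6 z [40.8 61.1 64.2]
mach 40-66 124 c [476.8 197.8] wh [110.8  12.6] ang 5.9 z [40.5 46.2 52.3]
mach 40-66 233 c [460.
[... 884 characters left out ...]
120.5 314.6] ang 7.4 z [19.8 27.9 32.5]
mach>70 3887 c [464.8 289.5] wh [160.8 241.9] ang 5.0 z [72.7 85.1 93.7]
roller 553 c [473.6 224.2] wh [107.8  25.8] ang 6.9 z [80.  88.9 94. ]
roller 667 c [466.8 294.1] wh [108.   30.7] ang 2.9 z [80.4 89.6 94.4]
roller 810 c [460.7 365.5] wh [108.3  30.8] ang 4.5 z [80.3 90.  94.1]
mach 40-66 1180 c [367.3 279.9] wh [ 26.2 253.4] ang 5.7 z [47.5 58.2 60.6]
mach 40-66 291 c [477.9 220.9] wh [117.4  35. ] ang 7.4 z [45.9 54.5 64.6]
mach 40-66 400 c [470.3 297.4] wh [117.7  33. ] ang 7.9 z [46.3 53.8 63.7]
mach 40-66 991 c [465.  379.7] wh [127.1  59.2] ang 7.5 z [45.1 55.4 63.5]
mach 40-66 136 c [387.6 373.6] wh [61.9 12.7] ang 88.2 z [40.8 53.2 65.1]
```

```bash
cat > plan.py <<'E'
# plan.py  "x y z phi grip [tilt_deg step_mm]" ...  -> rows from the measured pose; phi = heading of tool x, tilt about the tool-y axis line
from h import *
import sys
def down(phi,tilt=0):
    A=R.from_euler('z',phi,degrees=True)*R.from_euler('x',180,degrees=True)
    ax=A.apply([0,1,0]); return R.from_rotvec(np.radians(tilt)*ax)*A
if __name__=='__main__':
    st=r.sense(); p=np.array(st['ee_pos']); q=np.array(st['eef_rot']); o=R.from_quat(np.r_[q[1:],q[0]])
    rows=[]
    for w in sys.argv[1:]:
        w=[float(a) for a in w.split()]+[0,45][max(0,len(w.split())-5):]
        T=np.array(w[:3]); O=down(w[3],w[5]); g=w[4]; step=w[6]
        n=int(max(1,np.ceil(np.linalg.norm(T-p)/step),np.ceil(np.degrees((o.inv()*O).magnitude())/9.8)))
        p0,o0=p.copy(),o; rv=(o0.inv()*O).as_rotvec()
        for i in range(1,n+1):
            tp=p0+(T-p0)*i/n; to=o0*R.from_rotvec(rv*i/n)
            d=np.round(o.inv().apply(tp-p)/80,3); a=np.round((o.inv()*to).as_rotvec()/np.radians(45),3)
            rows.append([*(d+0.0),*(a+0.0),g]); p=p+o.apply(d*80); o=o*R.from_rotvec(a*np.radians(45))
    for i in range(0,len(rows),8): print(str([[float(f'{x:g}') for x in rw] for rw in rows[i:i+8]]).replace('.0,',',').replace('.0]',']'))
E
python3 plan.py "641 16.5 200 180 40" "641 16.5 87 180 40"
```

```text
[[0.459, -0.287, 0.024, 0, 0, -0.215, 40], [0.5, -0.205, 0.025, 0, 0, -0.215, 40], [0.528, -0.119, 0.024, 0, 0, -0.215, 40], [0.54, -0.028, 0.025, 0, 0, -0.215, 40], [0.537, 0.063, 0.024, 0, 0, -0.215, 40], [0.519, 0.152, 0.025, 0, 0, -0.215, 40], [0.486, 0.237, 0.024, 0, 0, -0.215, 40], [0.439, 0.316, 0.025, 0, 0, -0.215, 40]]
[[0.38, 0.385, 0.024, 0, 0, -0.215, 40], [0.31, 0.443, 0.025, 0, 0, -0.215, 40], [0.231, 0.489, 0.024, 0, 0, -0.215, 40], [0.145, 0.521, 0.024, 0, 0, -0.215, 40], [0.056, 0.538, 0.025, 0, 0, -0.215, 40], [-0.036, 0.54, 0.024, 0, 0, -0.215, 40], [-0.126, 0.526, 0.025, 0, 0, -0.215, 40], [-0.212, 0.497, 0.024, 0, 0, -0.215, 40]]
[[0, 0, 0.471, 0, 0, 0, 40], [0, 0, 0.471, 0, 0, 0, 40], [0, 0.001, 0.471, 0, 0, 0, 40]]
```

>>> {"name": "play_rows", "arguments": {"deltas": [[[0.459,-0.287,0.024,0,0,-0.215,40],[0.5,-0.205,0.025,0,0,-0.215,40],[0.528,-0.119,0.024,0,0,-0.215,40],[0.54,-0.028,0.025,0,0,-0.215,40],[0.537,0.063,0.024,0,0,-0.215,40],[0.519,0.152,0.025,0,0,-0.215,40],[0.486,0.237,0.024,0,0,-0.215,40],[0.439,0.316,0.025,0,0,-0.215,40]]], "newtons": 60}}

```text
time_s: 2.5
ee_pos: [454.3, -273.4, 215.8]
eef_rot: [0.0, 0.623, 0.782, -0.0]
force: [0.3, -0.8, -1.0]
grip_width: 40.3
finger_force: 0.0
```

>>> {"name": "play_rows", "arguments": {"deltas": [[[0.38,0.385,0.024,0,0,-0.215,40],[0.31,0.443,0.025,0,0,-0.215,40],[0.231,0.489,0.024,0,0,-0.215,40],[0.145,0.521,0.024,0,0,-0.215,40],[0.056,0.538,0.025,0,0,-0.215,40],[-0.036,0.54,0.024,0,0,-0.215,40],[-0.126,0.526,0.025,0,0,-0.215,40],[-0.212,0.497,0.024,0,0,-0.215,40]]]}}

```text
time_s: 3.5
ee_pos: [641.8, 17.7, 200.0]
eef_rot: [0.0, -0.003, 1.0, -0.0]
force: [-0.0, -1.0, -0.7]
grip_width: 40.1
finger_force: 0.0
```

>>> {"name": "play_rows", "arguments": {"deltas": [[[0,0,0,0,0,0,40]]]}}

```text
time_s: 3.62
ee_pos: [642.2, 19.2, 199.8]
eef_rot: [0.001, -0.002, 1.0, 0.0]
force: [-0.6, -0.6, -0.2]
grip_width: 39.8
finger_force: 0.0
```

```bash
python3 plan.py "641.5 16.5 87 180.5 40"; python3 -c "
from rig import r; print(r.sense(), r.pinch_z)"
```

```text
[[0.004, -0.012, 0.47, 0, 0, -0.002, 40], [0.003, -0.011, 0.47, 0, 0.001, -0.002, 40], [0.003, -0.012, 0.47, 0.001, 0, -0.002, 40]]
{'time_s': 3.625, 'q': array([-1.43948272e-01,  5.85273027e-01,  1.41834385e+00,  6.43173605e-04,
        1.13702059e+00, -1.71906836e+00]), 'dq': array([-0.04840469, -0.01900572,  0.04333423, -0.03172151,  0.00768225,
        0.0240975 ]), 'joint_efforts': array([  1.19023472, -45.95977306, -17.67634392,   0.19652487,
        -0.07044468,  -0.13729623]), 'ee_pos': array([642.23588942,  19.24236977, 199.76392641]), 'eef_rot': array([ 5.14994990e-04, -2.02685491e-03,  9.99997789e-01,  2.19224957e-04]), 'force': array([-0.59257343, -0.61762259, -0.18295506]), 'moment': array([-0.00816792, -0.03881926,  0.02241688]), 'finger_force': 0.0, 'grip_width': 39.77674063655861} 18.700000000000003
```

>>> {"name": "play_rows", "arguments": {"deltas": [[[0,-0.02,0.47,0,0,0,40],[0,-0.01,0.47,0,0,0,40],[0,0,0.25,0,0,0,40],[0,0,0.15,0,0,0,40],[0,0,0,0,0,0,40],[0,0,0,0,0,0,40]]]}}

```text
time_s: 4.38
ee_pos: [641.8, 13.7, 93.9]
eef_rot: [0.001, 0.0, 1.0, -0.0]
force: [-0.3, -0.2, 0.5]
grip_width: 40.1
finger_force: 0.0
```

>>> {"name": "play_rows", "arguments": {"deltas": [[[0,0.035,0.08,0,0,0,40],[0,0,0,0,0,0,40],[0,0,0,0,0,0,30],[0,0,0,0,0,0,10],[0,0,0,0,0,0,10],[0,0,0,0,0,0,10],[0,0,0,0,0,0,10]]], "newtons": 60}}

```text
time_s: 5.25
ee_pos: [641.1, 16.7, 86.8]
eef_rot: [0.0, -0.0, 1.0, -0.0]
force: [-0.9, -0.7, 4.4]
grip_width: 14.5
finger_force: 59.4
```

>>> {"name": "play_rows", "arguments": {"deltas": [[[0,0,0,0,0,0.2,10],[0,0,0,0,0,0.2,10],[0,0,0,0,0,0.2,10],[0,0,0,0,0,0.2,10],[0,0,0,0,0,0.2,10],[0,0,0,0,0,0.2,10],[0,0,0,0,0,0.2,10],[0,0,0,0,0,0.2,10]]]}}

```text
time_s: 6.25
ee_pos: [640.4, 15.8, 86.8]
eef_rot: [0.0, 0.589, 0.808, -0.001]
force: [-2.2, -3.6, 5.2]
grip_width: 14.9
finger_force: 59.6
```

>>> {"name": "play_rows", "arguments": {"deltas": [[[0,0,0,0,0,0.2,10],[0,0,0,0,0,0.2,10],[0,0,0,0,0,0.08,10],[0,0,0,0,0,0,10],[0,0,0,0,0,0,10]]]}}

```text
time_s: 6.88
ee_pos: [640.2, 15.7, 86.9]
eef_rot: [0.001, 0.724, 0.69, -0.003]
force: [-2.4, -2.7, 5.3]
grip_width: 14.9
finger_force: 101.1
```

```bash
python3 - <<'E'
from meas import *
st=r.sense(); print(st['moment'],st['force'],st['ee_pos'],st['eef_rot'])
E
```

```text
[-0.33657502  0.44933319  2.9457236 ] [-2.41828716 -2.74331546  5.31829138] [640.16587596  15.67013653  86.90010777] [ 0.00137268  0.72390117  0.68989706 -0.00269464]
```

>>> {"name": "play_rows", "arguments": {"deltas": [[[0,0,0,0,0,0,40],[0,0,0,0,0,0,40],[0,0,-0.4,0,0,0,40],[0,0,-0.5,0,0,0,40],[0.7,0,-0.1,0,0,0,40],[0.7,0,0,0,0,0,40],[0.7,0,0,0,0,0,40],[0,0,0,0,0,0,40]]]}}

```text
time_s: 7.88
ee_pos: [651.1, 189.1, 166.1]
eef_rot: [-0.001, 0.728, 0.686, 0.001]
force: [0.7, -1.0, -0.3]
grip_width: 40.3
finger_force: 0.0
```

```bash
cat > iso.py <<'E'
from meas import *
import sys
for n in('top','side'):
    s=snap(n); P=pts(s); z=P[...,2]; H,S,V=masks(s)
    E=near(P,(640,10),75,75)&(s['depth']>0)
    rect(P[E&(z>50)&(z<80)],n+' encl top')
    for m in comps(E&(z>97)&(z<180),8): rect(P[m],'bar'); Q=P[m][:,:2]; v=np.linalg.svd(Q-Q.mean(0))[2][0]; print('pca',Q.mean(0),np.degrees(np.arctan2(v[1],v[0])))
    for l,zz in (('hasp_lip',106),('hasp_hinge',106),('handle_grip',110)): print(l,[(round(m['score'],2),np.round(atz(s,m['point'],zz)[:2]).tolist()) for m in r.mark_of(n,l)][:3])
save(s,sys.argv[1])
E
python3 iso.py iso1; python3 -c "
import cv2
a=cv2.imread('pics/iso1.png'); cv2.imwrite('pics/iso1c.png',cv2.resize(a[150:260,190:350],(640,440)))"
```

```text
top encl top 946 c [641.2  17.4] wh [ 91.3 110.2] ang 3.4 z [59.5 65.7 73.3]
bar 275 c [641.9   7. ] wh [18.8 95.4] ang 1.7 z [101.  109.8 113.1]
pca [640.84009533   6.92641171] 92.74343428117767
hasp_lip [(0.56, [645.0, -34.0])]
hasp_hinge [(0.86, [634.0, 44.0]), (0.63, [480.0, -294.0])]
handle_grip [(0.69, [640.0, 26.0])]
side encl top 758 c [640.2  19.1] wh [ 90.3 112.9] ang 3.2 z [53.  65.2 74.4]
bar 195 c [640.6   7.3] wh [ 20.6 101.4] ang 3.4 z [ 98.9 109.4 112.5]
pca [639.44035177  13.31432107] 92.16964420347043
hasp_lip [(0.64, [636.0, -25.0])]
hasp_hinge [(0.66, [641.0, 45.0]), (0.56, [458.0, -234.0])]
handle_grip [(0.71, [628.0, 31.0])]
```

View pics/iso1c.png

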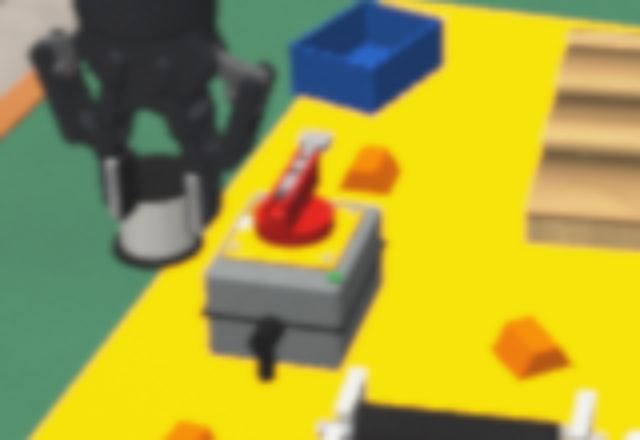

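The handle now points to -y, so the isolator is off (lip at about (312,140) in the crop). The hasp is still folded.

```bash
python3 plan.py "643.5 -35 150 92.6 40" "643.5 -35 88 92.6 40 0 25" "643.5 -35 88 92.6 40"
```

```text
[[-0.545, 0.015, 0.041, 0, 0, -0.028, 40], [-0.546, 0.003, 0.041, 0, 0, -0.028, 40], [-0.546, -0.009, 0.041, 0, 0, -0.028, 40], [-0.545, -0.022, 0.041, 0, 0, -0.029, 40], [-0.544, -0.033, 0.041, 0, 0, -0.028, 40], [0, 0, 0.258, 0, 0, 0, 40], [0, 0, 0.259, 0, 0, 0, 40], [0, 0, 0.258, 0, 0, 0, 40]]
[[0, 0, 0, 0, 0, 0, 40]]
```

>>> {"name": "play_rows", "arguments": {"deltas": [[[-0.545,0.015,0.041,0,0,-0.028,40],[-0.546,0.003,0.041,0,0,-0.028,40],[-0.546,-0.009,0.041,0,0,-0.028,40],[-0.545,-0.022,0.041,0,0,-0.029,40],[-0.544,-0.033,0.041,0,0,-0.028,40],[0,0,0,0,0,0,40],[0,0,0,0,0,0,40]]]}}

```text
time_s: 9.15
ee_pos: [643.6, -33.9, 150.1]
eef_rot: [-0.0, 0.691, 0.723, 0.0]
force: [0.0, -0.4, 0.1]
grip_width: 40.0
finger_force: 0.0
```

```bash
python3 plan.py "643.5 -35 88 92.6 40 0 25"
```

```text
[[-0.005, -0.001, 0.259, 0, 0, 0, 40], [-0.005, 0, 0.259, 0, -0.001, 0.001, 40], [-0.004, -0.001, 0.258, 0, 0, 0, 40]]
```

>>> {"name": "play_rows", "arguments": {"deltas": [[[-0.01,0,0.26,0,0,0,40],[0,0,0.26,0,0,0,40],[0,0,0.26,0,0,0,40],[0,0,0,0,0,0,20],[0,0,0,0,0,0,10],[0,0,0,0,0,0,10],[0,0,0,0,0,0,10],[0,0,0,0,0,0,10]]], "newtons": 30}}

```text
time_s: 10.15
ee_pos: [642.8, -32.8, 87.8]
eef_rot: [-0.001, 0.69, 0.724, 0.0]
force: [-3.4, 4.8, -1.0]
grip_width: 19.0
finger_force: 29.4
```

```bash
python3 - <<'E'
import numpy as np
L=72;a=np.linspace(0,1.5,15)
x=-L*np.cos(a)  # along -d -> tool x(+y)
z=L*np.sin(a)
for i in range(14): print([round((x[i+1]-x[i])/80,3),0,round(-(z[i+1]-z[i])/80,3)])
E
```

```text
[np.float64(0.005), 0, np.float64(-0.096)]
[np.float64(0.015), 0, np.float64(-0.095)]
[np.float64(0.026), 0, np.float64(-0.093)]
[np.float64(0.035), 0, np.float64(-0.09)]
[np.float64(0.045), 0, np.float64(-0.085)]
[np.float64(0.054), 0, np.float64(-0.08)]
[np.float64(0.062), 0, np.float64(-0.074)]
[np.float64(0.069), 0, np.float64(-0.067)]
[np.float64(0.076), 0, np.float64(-0.059)]
[np.float64(0.082), 0, np.float64(-0.051)]
[np.float64(0.087), 0, np.float64(-0.042)]
[np.float64(0.091), 0, np.float64(-0.032)]
[np.float64(0.094), 0, np.float64(-0.022)]
[np.float64(0.096), 0, np.float64(-0.012)]
```

>>> {"name": "play_rows", "arguments": {"deltas": [[[0.005,0,-0.096,0,0,0,10],[0.015,0,-0.095,0,0,0,10],[0.026,0,-0.093,0,0,0,10],[0.035,0,-0.09,0,0,0,10],[0.045,0,-0.085,0,0,0,10],[0.054,0,-0.08,0,0,0,10],[0.062,0,-0.074,0,0,0,10],[0,0,0,0,0,0,10]]]}}

```text
time_s: 11.15
ee_pos: [642.4, -15.0, 137.5]
eef_rot: [-0.0, 0.69, 0.724, -0.001]
force: [-5.1, 1.3, -2.8]
grip_width: 19.0
finger_force: 29.7
```

>>> {"name": "play_rows", "arguments": {"deltas": [[[0.069,0,-0.067,0,0,0,10],[0.076,0,-0.059,0,0,0,10],[0.082,0,-0.051,0,0,0,10],[0.087,0,-0.042,0,0,0,10],[0.091,0,-0.032,0,0,0,10],[0.094,0,-0.022,0,0,0,10],[0.08,0,-0.01,0,0,0,10],[0,0,0,0,0,0,10]]]}}

```text
time_s: 12.15
ee_pos: [640.4, 30.5, 161.1]
eef_rot: [0.001, 0.69, 0.724, -0.001]
force: [-6.3, -2.6, 0.9]
grip_width: 18.6
finger_force: 29.3
```

```bash
python3 iso.py iso2;python3 -c "
import cv2
a=cv2.imread('pics/iso2.png'); cv2.imwrite('pics/iso2c.png',cv2.resize(a[130:260,190:350],(640,520)))"
```

```text
top encl top 313 c [641.1 -27.8] wh [33.7 93.6] ang 81.1 z [60.1 64.7 70.9]
bar 24 c [642.2 -16.2] wh [ 7.7 14.5] ang 89.9 z [101.6 107.  111.5]
pca [642.04024032 -16.87468706] 171.11019363339153
hasp_lip [(0.57, [634.0, -155.0])]
hasp_hinge []
handle_grip [(0.61, [643.0, 24.0]), (0.55, [484.0, -266.0]), (0.44, [491.0, -349.0])]
side encl top 761 c [640.7  19.4] wh [ 91.7 118.4] ang 2.9 z [52.  65.1 74.6]
bar 298 c [635.6  18.9] wh [78.8 42.3] ang 77.4 z [100.  119.5 177.1]
pca [639.49890423  29.36000487] -89.23640289339718
hasp_lip [(0.61, [683.0, -101.0]), (0.53, [455.0, -233.0]), (0.32, [600.0, 302.0])]
hasp_hinge [(0.7, [449.0, -60.0]), (0.59, [642.0, 37.0])]
handle_grip [(0.71, [635.0, 22.0]), (0.66, [637.0, 47.0])]
```

View pics/iso2c.png

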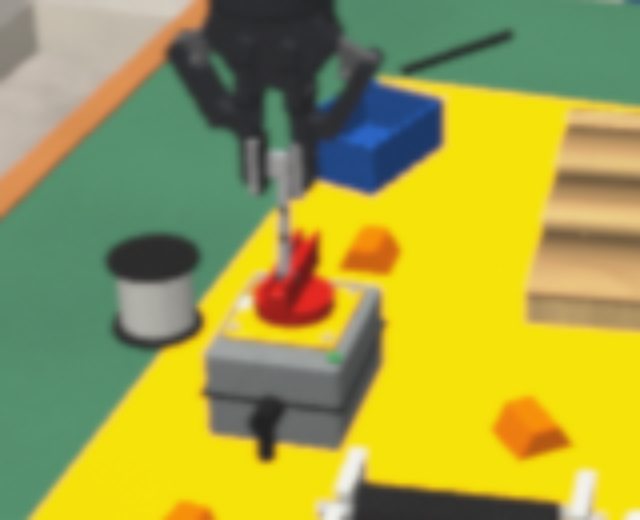

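The hasp stands upright (at about (285,200) in the crop). I release it and go to the first roller.

>>> {"name": "play_rows", "arguments": {"deltas": [[[0,0,0,0,0,0,40],[0,0,0,0,0,0,40],[0,0,-0.3,0,0,0,40],[0,0,-0.5,0,0,0,40],[0,0,0,0,0,0,56]]]}}

```text
time_s: 13.18
ee_pos: [644.9, 31.1, 228.3]
eef_rot: [0.005, 0.69, 0.724, 0.004]
force: [0.8, -0.2, 0.1]
grip_width: 55.7
finger_force: 0.0
```

```bash
python3 plan.py "474 216 180 5.5 56"
```

```text
[[0.268, -0.226, 0.064, 0.002, -0.001, 0.215, 56], [0.226, -0.267, 0.064, 0.001, -0.001, 0.216, 56], [0.178, -0.302, 0.064, 0.002, -0.001, 0.215, 56], [0.125, -0.327, 0.064, 0.001, -0.001, 0.216, 56], [0.068, -0.343, 0.065, 0.002, -0.002, 0.215, 56], [0.01, -0.35, 0.065, 0.001, -0.001, 0.216, 56], [-0.05, -0.347, 0.066, 0.002, -0.001, 0.215, 56], [-0.108, -0.333, 0.066, 0.002, -0.001, 0.215, 56]]
[[-0.161, -0.31, 0.066, 0.001, -0.001, 0.216, 56]]
```

>>> {"name": "play_rows", "arguments": {"deltas": [[[0.268,-0.226,0.064,0,0,0.215,56],[0.226,-0.267,0.064,0,0,0.216,56],[0.178,-0.302,0.064,0,0,0.215,56],[0.125,-0.327,0.064,0,0,0.216,56],[0.068,-0.343,0.065,0,0,0.215,56],[0.01,-0.35,0.065,0,0,0.216,56],[-0.05,-0.347,0.066,0,0,0.215,56],[-0.108,-0.333,0.066,0,0,0.215,56]]]}}

```text
time_s: 14.18
ee_pos: [488.5, 196.7, 181.6]
eef_rot: [-0.0, 0.992, 0.129, 0.001]
force: [-0.1, 0.8, 0.7]
grip_width: 56.2
finger_force: 0.0
```

>>> {"name": "play_rows", "arguments": {"deltas": [[[-0.161,-0.31,0.066,0,0,0.216,56],[0,0,0,0,0,0,56],[0,0,0,0,0,0,56]]]}}

```text
time_s: 14.55
ee_pos: [470.7, 216.3, 176.8]
eef_rot: [-0.0, 0.999, 0.049, 0.001]
force: [0.6, -0.5, 0.1]
grip_width: 56.3
finger_force: 0.0
```

```bash
python3 plan.py "474 216 66 5.5 56 0 30"; python3 iso.py iso3 | grep -A3 bar
```

```text
[[0.009, 0.002, 0.346, 0, -0.001, 0.001, 56], [0.01, 0.002, 0.346, 0, 0, 0, 56], [0.01, 0.002, 0.347, 0, -0.001, 0.001, 56], [0.01, 0.002, 0.346, 0, -0.001, 0, 56]]
bar 225 c [640.4  16.9] wh [18.1 74.9] ang 3.1 z [ 99.6 107.6 142. ]
pca [640.20585564  17.64681256] -85.65662367961887
hasp_lip [(0.46, [658.0, 31.0])]
hasp_hinge [(0.8, [650.0, 43.0]), (0.71, [470.0, -202.0])]
--
bar 236 c [640.  17.] wh [18.2 81.9] ang 3.5 z [ 99.  110.5 175.9]
pca [638.85901205  26.94873877] -88.91735419106423
hasp_lip [(0.67, [686.0, -97.0])]
hasp_hinge [(0.96, [636.0, 38.0]), (0.45, [688.0, -88.0]), (0.21, [446.0, 153.0])]
```

>>> {"name": "play_rows", "arguments": {"deltas": [[[0.02,0,0.35,0,0,0,56],[0.02,0,0.35,0,0,0,56],[0,0,0.35,0,0,0,56],[0,0,0.34,0,0,0,56],[0,0,0,0,0,0,56],[0,0,0,0,0,0,25],[0,0,0,0,0,0,25],[0,0,0,0,0,0,25]]], "newtons": 40}}

```text
time_s: 15.95
ee_pos: [473.6, 216.9, 66.4]
eef_rot: [-0.0, 0.999, 0.048, 0.001]
force: [0.1, 0.4, 1.4]
grip_width: 34.4
finger_force: 40.1
```

>>> {"name": "play_rows", "arguments": {"deltas": [[[0,0,0,0,0,0,25],[0,0,-0.1,0,0,0,25],[0,0,-0.3,0,0,0,25],[0,0,-0.5,0,0,0,25],[0,0,-0.5,0,0,0,25],[0,0,0,0,0,0,25],[0,0,0,0,0,0,25]]]}}

```text
time_s: 16.82
ee_pos: [471.3, 216.2, 176.5]
eef_rot: [0.0, 0.999, 0.048, -0.001]
force: [-1.2, 0.3, -3.6]
grip_width: 34.7
finger_force: 40.6
```

```bash
python3 plan.py "473.2 -215.7 120 7.4 25"; python3 - <<'E'
from meas import *
for n in ('top','side'):
    s=snap(n); print([(round(m['score'],2),np.round(atz(s,m['point'],r.sense()['ee_pos'][2]+9)[:2]).tolist()) for m in r.mark_of(n,'roller_1')]); 
    save(s,'roll_'+n)
a=cv2.imread('pics/roll_side.png')[190:380,200:420]; cv2.imwrite('pics/roll_c.png',cv2.resize(a,(660,570)))
E
```

```text
[[-0.049, 0.538, 0.071, 0, 0, -0.004, 25], [-0.051, 0.537, 0.071, 0, 0.001, -0.004, 25], [-0.052, 0.537, 0.071, 0, 0, -0.005, 25], [-0.055, 0.538, 0.071, 0, 0, -0.004, 25], [-0.056, 0.537, 0.071, 0, 0.001, -0.004, 25], [-0.059, 0.536, 0.071, 0, 0, -0.004, 25], [-0.059, 0.537, 0.071, 0, 0, -0.005, 25], [-0.062, 0.536, 0.07, 0, 0.001, -0.004, 25]]
[[-0.064, 0.536, 0.071, 0, 0, -0.004, 25], [-0.065, 0.536, 0.071, 0, 0.001, -0.004, 25]]
[(0.61, [459.0, 318.0]), (0.6, [204.0, 267.0]), (0.56, [480.0, 224.0])]
[(0.89, [424.0, 469.0]), (0.79, [187.0, 493.0]), (0.75, [466.0, 217.0]), (0.58, [426.0, 416.0])]
```

View pics/roll_c.png

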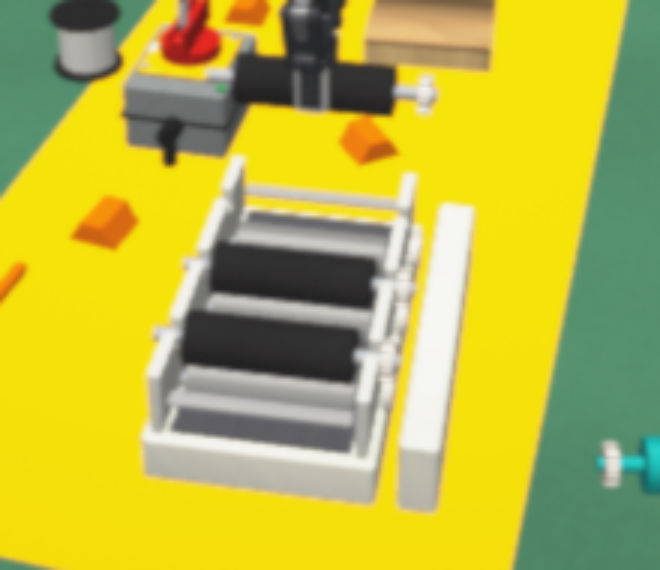

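The roller hangs level and centred in the fingers (about (312,80) in the crop), and the other two are undisturbed. Carrying it to V 3.

>>> {"name": "play_rows", "arguments": {"deltas": [[[-0.049,0.538,0.071,0,0,-0.004,25],[-0.051,0.537,0.071,0,0,-0.004,25],[-0.052,0.537,0.071,0,0,-0.004,25],[-0.055,0.538,0.071,0,0,-0.004,25],[-0.056,0.537,0.071,0,0,-0.004,25],[-0.059,0.536,0.071,0,0,-0.004,25],[-0.059,0.537,0.071,0,0,-0.004,25],[-0.062,0.536,0.07,0,0,-0.004,25]]]}}

```text
time_s: 18.02
ee_pos: [473.7, -130.2, 131.0]
eef_rot: [-0.0, 0.998, 0.06, -0.001]
force: [0.0, -0.4, -3.6]
grip_width: 34.5
finger_force: 40.7
```

>>> {"name": "play_rows", "arguments": {"deltas": [[[-0.064,0.536,0.071,0,0,-0.004,25],[-0.065,0.536,0.071,0,0,-0.004,25],[0,0,0,0,0,0,25],[0,0,0,0,0,0,25],[0,0,0,0,0,0,25]]]}}

```text
time_s: 18.65
ee_pos: [473.8, -213.8, 120.3]
eef_rot: [-0.001, 0.998, 0.064, -0.001]
force: [0.6, -0.6, -2.2]
grip_width: 34.8
finger_force: 40.9
```

```bash
python3 plan.py "473.2 -215.7 45 7.4 25 0 25" "473.2 -215.7 34 7.4 25 0 5"
```

```text
[[-0.002, 0.006, 0.235, 0, 0, 0, 25], [-0.003, 0.006, 0.236, -0.001, 0.001, 0, 25], [-0.002, 0.006, 0.235, 0, 0, -0.001, 25], [-0.003, 0.006, 0.235, -0.001, 0.001, 0, 25], [0, 0, 0.046, 0, 0, 0, 25], [0, 0, 0.046, 0, 0, 0, 25], [0, 0, 0.046, 0, 0, 0, 25]]
```

>>> {"name": "play_rows", "arguments": {"deltas": [[[0,0.01,0.235,0,0,0,25],[0,0.01,0.235,0,0,0,25],[0,0,0.235,0,0,0,25],[0,0,0.235,0,0,0,25],[0,0,0.05,0,0,0,25],[0,0,0.05,0,0,0,25],[0,0,0.03,0,0,0,25],[0,0,0,0,0,0,25]]]}}

```text
time_s: 19.65
ee_pos: [474.7, -216.9, 35.4]
eef_rot: [0.0, 0.998, 0.064, 0.0]
force: [-0.7, -0.2, -3.1]
grip_width: 34.5
finger_force: 40.8
```

>>> {"name": "play_rows", "arguments": {"deltas": [[[0,0,0.02,0,0,0,25],[0,0,0.01,0,0,0,25],[0,0,0,0,0,0,25]]]}}

```text
time_s: 20.02
ee_pos: [474.6, -216.9, 32.7]
eef_rot: [0.0, 0.998, 0.063, 0.0]
force: [0.5, -0.2, -1.9]
grip_width: 34.5
finger_force: 41.1
```

Barely touching; I release by opening gradually, then rise.

>>> {"name": "play_rows", "arguments": {"deltas": [[[0,0,0.005,0,0,0,38],[0,0,0,0,0,0,42],[0,0,0,0,0,0,48],[0,0,-0.15,0,0,0,48],[0,0,-0.4,0,0,0,50],[0,0,-0.5,0,0,0,56],[0,0,-0.7,0,0,0,56],[0,0,0,0,0,0,56]]]}}

```text
time_s: 21.02
ee_pos: [477.2, -218.6, 177.2]
eef_rot: [0.004, 0.998, 0.064, 0.004]
force: [0.5, 0.0, 0.6]
grip_width: 55.9
finger_force: 0.0
```

```bash
cat > cr.py <<'E'
from meas import *
C=np.array([481.1,-275.7]); yaw=np.radians(7.4); u=np.array([np.cos(yaw),np.sin(yaw)]); v=np.array([-u[1],u[0]])
def loc(P): d=np.array(P)[...,:2]-C; return np.stack([d@u,d@v],-1)
if __name__=='__main__':
  for n in('top','side'):
    s=snap(n); P=pts(s); H,S,V=masks(s); z=P[...,2]; L=loc(P)
    for m in comps((V<80)&(z>40)&(z<64)&(abs(L[...,0])<75)&(abs(L[...,1])<160),60):
        rect(P[m],n+' roller'); print('  local',L[m].mean(0).round(1),L[m].min(0).round(1),L[m].max(0).round(1))
    for m in comps((H>5)&(H<17)&(S>150)&(V>100)&(z<70)&(z>3)&(s['depth']>0),70): 
        rect(P[m],n+' orange')
        t=m&(z>np.percentile(z[m],95)-3.5); 
        if t.sum()>15: rect(P[t],'    top face')
    for m in comps(near(P,(466,290),110,150)&(z>79)&(V<90),30): rect(P[m],n+' in machine')
E
python3 cr.py; python3 plan.py "467 288 160 5.5 56" 
```

```text
top orange 156 c [ 653.4 -174.4] wh [33.4 36.5] ang 0.7 z [ 7.5 18.8 23.7]
    top face 54 c [ 653.6 -173.1] wh [33.3 22.7] ang 89.3 z [20.4 21.5 24.7]
top orange 141 c [645.6 160.6] wh [35.4 32.2] ang 84.3 z [ 4.6 18.6 23.7]
    top face 47 c [647.6 160.1] wh [34.7 20.5] ang 84.0 z [20.4 21.5 24.1]
top orange 146 c [480.4  20.2] wh [34.1 33.4] ang 40.5 z [ 7.9 18.6 23.1]
    top face 55 c [480.7  20.7] wh [21.5 31.1] ang 44.8 z [19.9 21.3 24. ]
top in machine 390 c [450.2 358. ] wh [83.8 34.5] ang 6.3 z [81.3 90.5 95.2]
top in machine 343 c [450.8 285.1] wh [74.  34.3] ang 2.9 z [82.2 90.9 95. ]
side roller 295 c [ 473.8 -206.3] wh [102.3  27. ] ang 12.5 z [41.4 51.8 59.6]
  local [ 0.9 71.8] [-50.2  57.3] [52.7 87.2]
side orange 83 c [ 651.7 -171.1] wh [30.6 38.7] ang 4.2 z [ 5.  14.  21.1]
    top face 25 c [ 647.  -168.8] wh [37.  17.2] ang 74.4 z [18.3 19.9 23.4]
side orange 121 c [480.1  25.2] wh [34.2 37.7] ang 44.2 z [ 5.5 13.4 21.1]
    top face 31 c [480.6  30.7] wh [16.6 36.4] ang 70.4 z [17.9 19.7 22.1]
side orange 153 c [638.4 169.6] wh [46.3 27.2] ang 49.7 z [ 4.5 12.5 
[... 200 characters left out ...]
] ang 83.8 z [ 8.3  9.5 12. ]
side in machine 676 c [466.6 294.2] wh [107.8  29.8] ang 3.8 z [80.  89.7 94.2]
side in machine 805 c [460.8 366. ] wh [108.7  29.8] ang 4.4 z [80.4 90.  94.2]
[[0.059, -0.523, 0.013, 0, 0, 0.003, 56], [0.058, -0.522, 0.014, 0, 0, 0.004, 56], [0.056, -0.523, 0.013, 0, 0, 0.003, 56], [0.055, -0.523, 0.013, 0.001, -0.001, 0.003, 56], [0.053, -0.524, 0.014, 0, 0, 0.004, 56], [0.052, -0.523, 0.013, 0, 0, 0.003, 56], [0.051, -0.523, 0.014, 0, 0, 0.003, 56], [0.05, -0.524, 0.014, 0, 0, 0.004, 56]]
[[0.047, -0.524, 0.013, 0, 0, 0.003, 56], [0.047, -0.524, 0.014, 0, 0, 0.003, 56], [0.045, -0.523, 0.014, 0, -0.001, 0.004, 56], [0.044, -0.525, 0.013, 0.001, 0, 0.003, 56]]
```

>>> {"name": "play_rows", "arguments": {"deltas": [[[0.055,-0.523,0.013,0,0,0.003,56],[0.055,-0.523,0.013,0,0,0.003,56],[0.055,-0.523,0.013,0,0,0.003,56],[0.055,-0.523,0.013,0,0,0.003,56],[0.05,-0.523,0.013,0,0,0.004,56],[0.05,-0.523,0.013,0,0,0.004,56],[0.05,-0.523,0.013,0,0,0.004,56],[0.05,-0.523,0.013,0,0,0.004,56]]]}}

```text
time_s: 22.12
ee_pos: [466.8, 120.8, 162.4]
eef_rot: [-0.0, 0.999, 0.052, -0.002]
force: [0.1, 0.1, -0.5]
grip_width: 55.7
finger_force: 0.0
```

>>> {"name": "play_rows", "arguments": {"deltas": [[[0.047,-0.524,0.013,0,0,0.003,56],[0.047,-0.524,0.013,0,0,0.003,56],[0.045,-0.524,0.013,0,0,0.004,56],[0.044,-0.524,0.013,0,0,0.004,56],[0,0,0,0,0,0,56],[0,0,0,0,0,0,56],[0,0,0,0,0,0,56]]]}}

```text
time_s: 23.0
ee_pos: [465.5, 286.5, 159.2]
eef_rot: [0.0, 0.999, 0.046, -0.001]
force: [0.4, 0.3, -0.9]
grip_width: 56.0
finger_force: 0.0
```

```bash
python3 plan.py "467 287.8 66 5.5 56 0 30"
```

```text
[[0.006, -0.004, 0.291, 0, 0.001, -0.001, 56], [0.005, -0.004, 0.291, 0, 0, -0.001, 56], [0.005, -0.004, 0.292, 0.001, 0.001, -0.001, 56], [0.005, -0.003, 0.291, 0, 0, -0.001, 56]]
```

>>> {"name": "play_rows", "arguments": {"deltas": [[[0.01,-0.01,0.29,0,0,0,56],[0.01,0,0.29,0,0,0,56],[0,0,0.29,0,0,0,56],[0,0,0.29,0,0,0,56],[0,0,0,0,0,0,56],[0,0,0,0,0,0,25],[0,0,0,0,0,0,25],[0,0,0,0,0,0,25]]]}}

```text
time_s: 24.0
ee_pos: [468.3, 288.8, 68.0]
eef_rot: [-0.0, 0.999, 0.047, 0.001]
force: [1.1, -1.7, 1.4]
grip_width: 34.2
finger_force: 40.1
```

>>> {"name": "play_rows", "arguments": {"deltas": [[[0,0,0,0,0,0,25],[0,0,-0.1,0,0,0,25],[0,0,-0.3,0,0,0,25],[0,0,-0.5,0,0,0,25],[0,0,-0.5,0,0,0,25],[0,0,0,0,0,0,25],[0,0,0,0,0,0,25]]]}}

```text
time_s: 24.88
ee_pos: [466.3, 288.5, 178.3]
eef_rot: [0.0, 0.999, 0.047, -0.001]
force: [-0.4, -0.5, -2.0]
grip_width: 34.3
finger_force: 40.2
```

```bash
python3 plan.py "485.6 -310.9 130 7.4 25"
```

```text
[[-0.033, 0.534, 0.043, 0, 0, -0.003, 25], [-0.035, 0.535, 0.044, 0, 0, -0.003, 25], [-0.035, 0.534, 0.043, 0, 0.001, -0.003, 25], [-0.037, 0.534, 0.043, 0, 0, -0.004, 25], [-0.039, 0.534, 0.044, 0, 0, -0.003, 25], [-0.04, 0.534, 0.043, 0, 0, -0.003, 25], [-0.041, 0.534, 0.043, 0, 0, -0.003, 25], [-0.043, 0.534, 0.044, 0, 0.001, -0.003, 25]]
[[-0.044, 0.534, 0.043, 0, 0, -0.003, 25], [-0.045, 0.533, 0.043, 0, 0, -0.004, 25], [-0.046, 0.534, 0.044, 0, 0, -0.003, 25], [-0.048, 0.533, 0.043, 0, 0, -0.003, 25], [-0.05, 0.533, 0.043, 0, 0, -0.003, 25], [-0.05, 0.533, 0.044, 0, 0.001, -0.003, 25]]
```

>>> {"name": "play_rows", "arguments": {"deltas": [[[-0.034,0.534,0.043,0,0,-0.003,25],[-0.035,0.534,0.043,0,0,-0.003,25],[-0.036,0.534,0.043,0,0,-0.003,25],[-0.037,0.534,0.043,0,0,-0.003,25],[-0.039,0.534,0.043,0,0,-0.003,25],[-0.04,0.534,0.043,0,0,-0.003,25],[-0.041,0.534,0.043,0,0,-0.003,25],[-0.043,0.534,0.043,0,0,-0.003,25]]]}}

```text
time_s: 25.88
ee_pos: [476.7, -54.6, 149.7]
eef_rot: [-0.001, 0.998, 0.056, -0.002]
force: [0.6, 0.8, -1.8]
grip_width: 34.4
finger_force: 40.3
```

>>> {"name": "play_rows", "arguments": {"deltas": [[[-0.044,0.534,0.043,0,0,-0.003,25],[-0.045,0.534,0.043,0,0,-0.003,25],[-0.046,0.534,0.043,0,0,-0.003,25],[-0.048,0.534,0.043,0,0,-0.003,25],[-0.05,0.534,0.043,0,0,-0.003,25],[-0.05,0.534,0.043,0,0,-0.003,25],[0,0,0,0,0,0,25],[0,0,0,0,0,0,25]]]}}

```text
time_s: 26.88
ee_pos: [484.7, -309.4, 129.0]
eef_rot: [-0.002, 0.998, 0.063, -0.002]
force: [-0.6, 0.8, -2.0]
grip_width: 34.6
finger_force: 40.4
```

>>> {"name": "play_rows", "arguments": {"deltas": [[[0,0,0,0,0,0,25]]]}}

```text
time_s: 27.0
ee_pos: [485.4, -309.0, 130.0]
eef_rot: [-0.001, 0.998, 0.064, -0.001]
force: [0.5, 0.0, -2.6]
grip_width: 34.4
finger_force: 40.4
```

```bash
python3 plan.py "486 -311.5 36.5 7.4 25 0 24"
```

```text
[[0.001, 0.009, 0.292, -0.001, 0.001, 0, 25], [0.001, 0.008, 0.292, -0.001, 0, -0.001, 25], [0.002, 0.008, 0.292, 0, 0.001, 0, 25], [0, 0.008, 0.293, -0.001, 0, 0, 25]]
```

>>> {"name": "play_rows", "arguments": {"deltas": [[[0,0.01,0.29,0,0,0,25],[0,0.01,0.29,0,0,0,25],[0,0.01,0.29,0,0,0,25],[0,0,0.2,0,0,0,25],[0,0,0.09,0,0,0,25],[0,0,0.015,0,0,0,25],[0,0,0,0,0,0,25],[0,0,0,0,0,0,25]]]}}

```text
time_s: 28.0
ee_pos: [486.8, -313.7, 37.6]
eef_rot: [0.001, 0.998, 0.064, 0.001]
force: [-0.4, 0.4, -1.9]
grip_width: 34.3
finger_force: 40.4
```

>>> {"name": "play_rows", "arguments": {"deltas": [[[0,-0.025,0,0,0,0,25],[0,0,0.025,0,0,0,25],[0,0,0.015,0,0,0,25],[0,0,0,0,0,0,25]]]}}

```text
time_s: 28.5
ee_pos: [486.1, -311.3, 34.1]
eef_rot: [-0.0, 0.998, 0.064, 0.0]
force: [-0.8, -0.8, 5.0]
grip_width: 34.5
finger_force: 41.0
```

Touching (about 7 N). Release and go for the last roller.

>>> {"name": "play_rows", "arguments": {"deltas": [[[0,0,0,0,0,0,38],[0,0,0,0,0,0,42],[0,0,0,0,0,0,48],[0,0,-0.15,0,0,0,48],[0,0,-0.4,0,0,0,50],[0,0,-0.5,0,0,0,56],[0,0,-0.6,0,0,0,56],[0,0,0,0,0,0,56]]]}}

```text
time_s: 29.5
ee_pos: [488.5, -313.4, 170.5]
eef_rot: [0.004, 0.998, 0.064, 0.004]
force: [-0.2, -0.2, 0.0]
grip_width: 56.1
finger_force: 0.0
```

>>> {"name": "play_rows", "arguments": {"deltas": [[[0,0,0,0,0,0,56]]]}}

```text
time_s: 29.62
ee_pos: [485.9, -311.0, 166.0]
eef_rot: [0.0, 0.998, 0.064, 0.0]
force: [-1.0, 1.0, -1.2]
grip_width: 56.0
finger_force: 0.0
```

```bash
python3 cr.py | grep -A1 roller; python3 plan.py "460 359.7 160 5.5 56 0 48"
```

```text
top roller 255 c [ 487.8 -307.4] wh [99.8 30.5] ang 8.7 z [42.8 54.9 60.6]
  local [ 10.4 -28. ] [-47.6 -47.9] [ 52.5 -17.4]
top roller 209 c [ 473.5 -212.7] wh [99.2 28.8] ang 8.3 z [52.  57.6 61.2]
  local [-15.   60.3] [-48.9  48.4] [50.3 77.3]
--
side roller 261 c [ 484.1 -304. ] wh [103.2  30.9] ang 5.5 z [41.5 51.7 59.4]
  local [ -0.3 -23.8] [-52.  -44.7] [ 51.  -11.5]
side roller 307 c [ 473.3 -205.7] wh [103.1  25. ] ang 5.8 z [40.9 51.8 59.6]
  local [ 0.8 72.1] [-50.2  57.4] [52.9 83.7]
[[0.054, -0.596, 0.005, 0, 0, 0.003, 56], [0.052, -0.597, 0.005, 0, 0, 0.003, 56], [0.05, -0.597, 0.006, -0.001, 0, 0.003, 56], [0.05, -0.597, 0.005, 0, 0.001, 0.002, 56], [0.048, -0.597, 0.004, 0, 0, 0.003, 56], [0.047, -0.597, 0.005, 0, 0, 0.003, 56], [0.045, -0.597, 0.005, 0, 0, 0.003, 56], [0.045, -0.597, 0.005, 0, 0, 0.003, 56]]
[[0.042, -0.597, 0.005, -0.001, 0, 0.003, 56], [0.042, -0.598, 0.004, 0, 0.001, 0.002, 56], [0.04, -0.597, 0.004, 0, 0, 0.003, 56], [0.039, -0.598, 0.005, 0, 0, 0.003, 56], [0.038, -0.598, 0.004, 0, 0, 0.003, 56], [0.036, -0.597, 0.004, -0.001, 0, 0.003, 56]]
```

>>> {"name": "play_rows", "arguments": {"deltas": [[[0.054,-0.597,0.005,0,0,0.003,56],[0.052,-0.597,0.005,0,0,0.003,56],[0.05,-0.597,0.005,0,0,0.003,56],[0.05,-0.597,0.005,0,0,0.003,56],[0.048,-0.597,0.005,0,0,0.003,56],[0.047,-0.597,0.005,0,0,0.003,56],[0.045,-0.597,0.005,0,0,0.003,56],[0.045,-0.597,0.005,0,0,0.003,56]]]}}

```text
time_s: 30.72
ee_pos: [470.8, 73.3, 161.2]
eef_rot: [-0.0, 0.999, 0.054, -0.001]
force: [0.8, -0.6, -1.0]
grip_width: 55.9
finger_force: 0.0
```

>>> {"name": "play_rows", "arguments": {"deltas": [[[0.042,-0.597,0.005,0,0,0.003,56],[0.042,-0.597,0.005,0,0,0.003,56],[0.04,-0.597,0.005,0,0,0.003,56],[0.039,-0.597,0.005,0,0,0.003,56],[0.038,-0.597,0.005,0,0,0.003,56],[0.036,-0.597,0.005,0,0,0.003,56],[0,0,0,0,0,0,56],[0,0,0,0,0,0,56]]]}}

```text
time_s: 31.72
ee_pos: [460.4, 358.0, 158.7]
eef_rot: [0.001, 0.999, 0.047, -0.001]
force: [0.2, 0.3, -0.3]
grip_width: 55.7
finger_force: 0.0
```

>>> {"name": "play_rows", "arguments": {"deltas": [[[0,0,0,0,0,0,56]]]}}

```text
time_s: 31.85
ee_pos: [461.1, 357.3, 159.4]
eef_rot: [0.001, 0.999, 0.046, -0.001]
force: [0.4, -1.1, -0.3]
grip_width: 56.2
finger_force: 0.0
```

```bash
python3 plan.py "460.5 359.7 66 5.5 56 0 30"
```

```text
[[-0.001, -0.008, 0.292, 0, 0.001, -0.001, 56], [-0.001, -0.008, 0.292, 0.001, 0, -0.001, 56], [0, -0.007, 0.292, 0, 0.001, -0.001, 56], [-0.002, -0.008, 0.292, 0, 0, -0.001, 56]]
```

>>> {"name": "play_rows", "arguments": {"deltas": [[[0,-0.01,0.29,0,0,0,56],[0,-0.01,0.29,0,0,0,56],[0,0,0.29,0,0,0,56],[0,0,0.3,0,0,0,56],[0,0,0,0,0,0,56],[0,0,0,0,0,0,25],[0,0,0,0,0,0,25],[0,0,0,0,0,0,25]]]}}

```text
time_s: 32.85
ee_pos: [462.2, 360.4, 67.5]
eef_rot: [-0.0, 0.999, 0.047, 0.001]
force: [0.7, -2.8, 2.2]
grip_width: 34.6
finger_force: 40.2
```

>>> {"name": "play_rows", "arguments": {"deltas": [[[0,0,0,0,0,0,25],[0,0,-0.1,0,0,0,25],[0,0,-0.3,0,0,0,25],[0,0,-0.5,0,0,0,25],[0,0,-0.5,0,0,0,25],[0,0,0,0,0,0,25],[0,0,0,0,0,0,25]]]}}

```text
time_s: 33.72
ee_pos: [460.0, 360.1, 177.6]
eef_rot: [0.0, 0.999, 0.047, -0.001]
force: [0.2, -0.2, -2.4]
grip_width: 34.6
finger_force: 40.3
```

```bash
python3 plan.py "498 -406.1 130 7.4 25 0 48"
```

```text
[[-0.025, 0.563, 0.035, 0, 0, -0.003, 25], [-0.027, 0.564, 0.036, 0, 0, -0.002, 25], [-0.027, 0.563, 0.035, 0, 0.001, -0.003, 25], [-0.029, 0.563, 0.035, 0, 0, -0.002, 25], [-0.03, 0.564, 0.036, 0, 0, -0.003, 25], [-0.031, 0.563, 0.035, 0, 0, -0.003, 25], [-0.032, 0.563, 0.036, 0, 0, -0.002, 25], [-0.033, 0.563, 0.035, 0, 0, -0.003, 25]]
[[-0.035, 0.563, 0.035, 0, 0.001, -0.002, 25], [-0.035, 0.563, 0.036, 0, 0, -0.003, 25], [-0.037, 0.563, 0.035, 0, 0, -0.003, 25], [-0.038, 0.562, 0.035, 0, 0, -0.002, 25], [-0.039, 0.563, 0.035, 0.001, 0, -0.003, 25], [-0.04, 0.563, 0.035, 0, 0, -0.002, 25], [-0.041, 0.562, 0.035, 0, 0.001, -0.003, 25], [-0.043, 0.563, 0.035, 0, 0, -0.003, 25]]
[[-0.044, 0.562, 0.035, 0, 0, -0.002, 25]]
```

>>> {"name": "play_rows", "arguments": {"deltas": [[[-0.025,0.563,0.035,0,0,-0.003,25],[-0.027,0.563,0.035,0,0,-0.003,25],[-0.027,0.563,0.035,0,0,-0.003,25],[-0.029,0.563,0.035,0,0,-0.003,25],[-0.03,0.563,0.035,0,0,-0.003,25],[-0.031,0.563,0.035,0,0,-0.002,25],[-0.032,0.563,0.035,0,0,-0.002,25],[-0.033,0.563,0.035,0,0,-0.003,25]]]}}

```text
time_s: 34.72
ee_pos: [477.9, -1.0, 154.3]
eef_rot: [-0.001, 0.998, 0.056, -0.002]
force: [1.0, 0.3, -2.0]
grip_width: 34.8
finger_force: 40.4
```

>>> {"name": "play_rows", "arguments": {"deltas": [[[-0.035,0.563,0.035,0,0,-0.002,25],[-0.035,0.563,0.035,0,0,-0.003,25],[-0.037,0.563,0.035,0,0,-0.003,25],[-0.038,0.563,0.035,0,0,-0.002,25],[-0.039,0.563,0.035,0,0,-0.003,25],[-0.04,0.563,0.035,0,0,-0.003,25],[-0.041,0.563,0.035,0,0,-0.003,25],[-0.043,0.563,0.035,0,0,-0.003,25]]]}}

```text
time_s: 35.72
ee_pos: [496.3, -360.9, 131.0]
eef_rot: [-0.002, 0.998, 0.064, -0.001]
force: [0.9, -0.5, -2.3]
grip_width: 34.4
finger_force: 40.4
```

>>> {"name": "play_rows", "arguments": {"deltas": [[[-0.044,0.563,0.035,0,0,-0.002,25],[0,0,0,0,0,0,25],[0,0,0,0,0,0,25],[0,0,0,0,0,0,25]]]}}

```text
time_s: 36.22
ee_pos: [499.3, -403.8, 129.8]
eef_rot: [-0.001, 0.998, 0.066, -0.001]
force: [-0.1, -0.6, -2.9]
grip_width: 34.6
finger_force: 40.5
```

```bash
python3 plan.py "498 -406.1 36.5 7.4 25 0 24"
```

```text
[[-0.005, 0.007, 0.291, -0.001, 0.001, 0.001, 25], [-0.004, 0.008, 0.292, -0.001, 0, 0, 25], [-0.005, 0.007, 0.291, -0.001, 0.001, 0.001, 25], [-0.005, 0.006, 0.292, -0.001, 0, 0.001, 25]]
```

>>> {"name": "play_rows", "arguments": {"deltas": [[[-0.01,0,0.29,0,0,0,25],[0,0,0.29,0,0,0,25],[0,0,0.29,0,0,0,25],[0,0,0.2,0,0,0,25],[0,0,0.09,0,0,0,25],[0,0,0.015,0,0,0,25],[0,0,0,0,0,0,25],[0,0,0,0,0,0,25]]]}}

```text
time_s: 37.22
ee_pos: [499.5, -406.4, 37.7]
eef_rot: [0.001, 0.998, 0.065, 0.0]
force: [-0.1, -0.1, -1.3]
grip_width: 34.4
finger_force: 40.6
```

>>> {"name": "play_rows", "arguments": {"deltas": [[[0,0,0.02,0,0,0,25],[0,0,0.02,0,0,0,25],[0,0,0.008,0,0,0,25],[0,0,0,0,0,0,25]]]}}

```text
time_s: 37.72
ee_pos: [499.1, -406.1, 33.7]
eef_rot: [0.0, 0.998, 0.065, 0.0]
force: [-1.9, 0.3, 4.3]
grip_width: 34.8
finger_force: 41.2
```

>>> {"name": "play_rows", "arguments": {"deltas": [[[0,0,0,0,0,0,38],[0,0,0,0,0,0,42],[0,0,0,0,0,0,48],[0,0,-0.15,0,0,0,48],[0,0,-0.4,0,0,0,50],[0,0,-0.5,0,0,0,60],[0,0,-0.6,0,0,0,60],[0,0,0,0,0,0,60]]]}}

```text
time_s: 38.72
ee_pos: [501.4, -408.4, 170.7]
eef_rot: [0.004, 0.998, 0.065, 0.003]
force: [-0.7, -0.5, -0.5]
grip_width: 59.9
finger_force: 0.0
```

>>> {"name": "play_rows", "arguments": {"deltas": [[[0,0,0,0,0,0,60]]]}}

```text
time_s: 38.85
ee_pos: [498.8, -405.6, 165.3]
eef_rot: [0.0, 0.998, 0.065, 0.0]
force: [-0.1, -0.2, -0.6]
grip_width: 60.0
finger_force: 0.0
```

```bash
python3 cr.py; python3 - <<'E'
from h import *
s=snap('top'); P=pts(s)
C=[(653,-174),(646,161),(480,20)]
o=[]
for c in C:
    v,u=[int(round(a)) for a in px(s,[*c,20])]
    o.append(cv2.resize(s['image'][v-22:v+23,u-22:u+23,::-1],(266,266),interpolation=cv2.INTER_CUBIC))
cv2.imwrite('pics/chocks.png',np.hstack(o))
E
```

```text
top roller 263 c [ 505.1 -401.3] wh [90.2 28.1] ang 8.9 z [44.9 56.5 60.7]
  local [  17.8 -125.6] [ -37.2 -142.7] [  52.5 -113.1]
top orange 156 c [ 653.4 -174.2] wh [33.6 36.6] ang 1.8 z [ 6.8 18.8 23. ]
    top face 65 c [ 653.7 -173. ] wh [33.6 22.1] ang 89.8 z [20.  21.6 24.7]
top orange 134 c [645.6 160.4] wh [35.4 33. ] ang 85.6 z [ 6.7 18.6 22.6]
    top face 61 c [647.7 160. ] wh [36.1 23. ] ang 81.2 z [19.2 20.7 23.3]
top orange 147 c [480.3  20.1] wh [34.7 33.3] ang 40.5 z [ 8.  18.1 22.8]
    top face 54 c [480.8  20.6] wh [21.5 33.4] ang 37.4 z [19.5 21.1 23.6]
side roller 247 c [ 497.2 -396.6] wh [102.2  29.3] ang 10.2 z [41.2 52.2 59.6]
  local [   0.6 -119.4] [ -51.  -137.8] [  52.  -107.7]
side roller 264 c [ 483.6 -300.8] wh [103.2  27.7] ang 4.4 z [41.6 51.8 59.7]
  local [ -0.7 -23.4] [-52.1 -41.5] [ 50.9 -13.5]
side roller 295 c [ 473.6 -207.7] wh [103.4  28.4] ang 6.9 z [42.  52.  59.9]
  local [ 0.9 72.1] [-50.2  54. ] [53.1 83. ]
side orange 88 c [ 643.2 -168.7] wh [47.1 26.4] ang 60.6 z [ 4.5 14.7 22.3]
    top face 21 c [ 649.9 -170.1] wh [30.3 16.4] ang 84.5 z [18.9 20.6 23.7]
side orange 129 c [481.6  31.9] wh [27.9 45. ] ang 73.8 z [ 5.5 13.1 21.6]
    top face 38 c [481.2  30.9] wh [19.  37.3] ang 62.9 z [19.  20.7 22.6]
side orange 174 c [638.7 166.2] wh [47.1 28.7] ang 60.3 z [ 4.9 13.5 21.8]
    top face 51 c [643.4 166.7] wh [40.  17.3] ang 72.0 z [18.8 20.1 22.7]
side orange 78 c [693.8 289.1] wh [71.5  7.2] ang 83.9 z [ 4.5  8.4 11.5]
    top face 45 c [694.  291.4] wh [66.7  7.2] ang 83.9 z [ 8.1  9.8 11.8]
```

View pics/chocks.png

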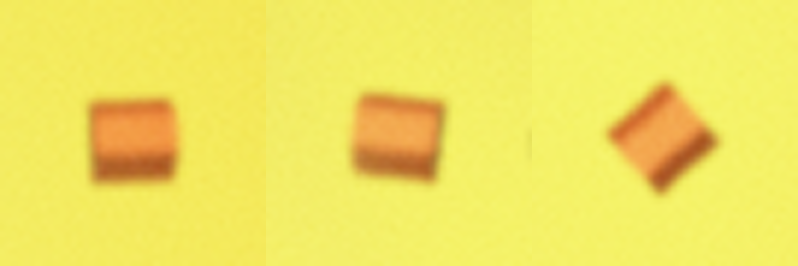

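The crops show chocks A and B with their long axes near world y (about 91° and 84.5°), and chock C's at about 131°. Fetching A.

```bash
python3 plan.py "656.5 -173.5 100 1 60"
```

```text
[[0.334, -0.373, 0.114, 0, 0, 0.021, 60], [0.328, -0.378, 0.113, -0.001, 0.001, 0.02, 60], [0.322, -0.384, 0.114, 0, 0, 0.021, 60], [0.315, -0.389, 0.114, -0.001, 0, 0.02, 60], [0.31, -0.394, 0.113, 0, 0.001, 0.021, 60], [0.302, -0.399, 0.114, -0.001, 0, 0.02, 60], [0.297, -0.404, 0.113, 0, 0.001, 0.021, 60]]
```

>>> {"name": "play_rows", "arguments": {"deltas": [[[0.334,-0.373,0.114,0,0,0.021,60],[0.328,-0.378,0.113,0,0,0.02,60],[0.322,-0.384,0.114,0,0,0.021,60],[0.315,-0.389,0.114,0,0,0.02,60],[0.31,-0.394,0.113,0,0,0.021,60],[0.302,-0.399,0.114,0,0,0.02,60],[0.297,-0.404,0.113,0,0,0.021,60],[0,0,0,0,0,0,60]]]}}

```text
time_s: 40.0
ee_pos: [657.3, -170.9, 98.7]
eef_rot: [-0.001, 1.0, 0.011, -0.002]
force: [-0.0, -0.0, 0.9]
grip_width: 60.1
finger_force: 0.0
```

>>> {"name": "play_rows", "arguments": {"deltas": [[[0,0,0,0,0,0,60],[0,0,0,0,0,0,60]]]}}

```text
time_s: 40.25
ee_pos: [656.8, -175.5, 101.2]
eef_rot: [0.0, 1.0, 0.008, -0.0]
force: [-0.3, -0.1, 0.2]
grip_width: 60.2
finger_force: 0.0
```

```bash
python3 plan.py "656.5 -173.5 5 1 60 0 25"
```

```text
[[-0.001, -0.006, 0.301, 0, 0, -0.001, 60], [0, -0.007, 0.3, 0, 0, 0, 60], [-0.001, -0.006, 0.301, 0, 0.001, -0.001, 60], [-0.001, -0.007, 0.301, 0, 0, 0, 60]]
```

>>> {"name": "play_rows", "arguments": {"deltas": [[[0,0,0.3,0,0,0,60],[0,0,0.3,0,0,0,60],[0,0,0.3,0,0,0,60],[0,0,0.2,0,0,0,60],[0,0,0.07,0,0,0,60],[0,0,0,0,0,0,60],[0,0,0,0,0,0,30],[0,0,0,0,0,0,30]]]}}

```text
time_s: 41.25
ee_pos: [658.4, -174.7, 9.2]
eef_rot: [0.001, 1.0, 0.009, 0.001]
force: [0.4, 0.1, 2.5]
grip_width: 39.0
finger_force: 41.1
```

>>> {"name": "play_rows", "arguments": {"deltas": [[[0,0,0,0,0,0,30],[0,0,0,0,0,0,30],[0,0,0,0,0,0,30]]]}}

```text
time_s: 41.62
ee_pos: [658.4, -174.8, 9.2]
eef_rot: [0.001, 1.0, 0.009, 0.001]
force: [-0.6, 0.5, 6.4]
grip_width: 38.8
finger_force: 41.4
```

```bash
cat > place.py <<'E'
# place.py seat s clr offx offz : TCP for chock on ramp, s mm up from touching, clr mm off ramp
from cr import *
import sys
def tcp(seat,s,clr,ox,oz):
    t=np.radians(7); e=np.array([*(v*np.cos(t)),np.sin(t)]); n=np.array([*(-v*np.sin(t)),np.cos(t)])
    y={1:-131.5,2:-35.5,3:60.5}[seat]+32
    return np.array([*(C+v*y),37.])+(s+ox)*e+(clr+oz)*n
if __name__=='__main__':
    a=[float(x) for x in sys.argv[1:]]; print(np.round(tcp(int(a[0]),*a[1:]),1))
E
python3 place.py 1 20 30 4.8 -0.8;python3 place.py 1 20 4 4.8 -0.8; python3 place.py 1 20 1.5 4.8 -0.8; python3 place.py 1 0 1 4.8 -0.8
python3 plan.py "656.5 -173.5 100 20 30"  "$(python3 place.py 1 20 30 4.8 -0.8|tr -d '[]') 97.4 30 7"
```

```text
[ 491.2 -353.5   69. ]
[ 490.8 -350.3   43.2]
[ 490.8 -350.    40.7]
[ 493.3 -369.7   37.8]
[[-0.007, -0.005, -0.378, 0.001, -0.001, -0.141, 30], [-0.007, -0.006, -0.379, 0, -0.001, -0.141, 30], [-0.006, -0.007, -0.378, 0.001, -0.001, -0.14, 30], [-0.339, 0.176, 0.048, 0.013, 0.016, -0.215, 30], [-0.364, 0.117, 0.043, 0.013, 0.017, -0.215, 30], [-0.379, 0.055, 0.037, 0.013, 0.016, -0.214, 30], [-0.384, -0.01, 0.031, 0.013, 0.017, -0.215, 30], [-0.377, -0.073, 0.027, 0.013, 0.016, -0.215, 30]]
[[-0.359, -0.136, 0.024, 0.014, 0.017, -0.215, 30], [-0.332, -0.194, 0.02, 0.013, 0.016, -0.214, 30], [-0.295, -0.246, 0.019, 0.013, 0.016, -0.215, 30]]
```

```bash
python3 plan.py "656.5 -173.5 100 20 30"  "491.2 -353.5 100 97.4 30 7"
```

```text
[[-0.007, -0.005, -0.378, 0.001, -0.001, -0.141, 30], [-0.007, -0.006, -0.379, 0, -0.001, -0.141, 30], [-0.006, -0.007, -0.378, 0.001, -0.001, -0.14, 30], [-0.339, 0.176, 0, 0.013, 0.016, -0.215, 30], [-0.363, 0.117, -0.006, 0.013, 0.017, -0.215, 30], [-0.378, 0.053, -0.012, 0.013, 0.016, -0.214, 30], [-0.382, -0.01, -0.016, 0.013, 0.017, -0.215, 30], [-0.374, -0.075, -0.022, 0.013, 0.016, -0.215, 30]]
[[-0.355, -0.136, -0.025, 0.014, 0.017, -0.215, 30], [-0.328, -0.195, -0.027, 0.013, 0.016, -0.214, 30], [-0.29, -0.246, -0.03, 0.013, 0.016, -0.215, 30]]
```

>>> {"name": "play_rows", "arguments": {"deltas": [[[-0.007,-0.005,-0.378,0,0,-0.141,30],[-0.007,-0.006,-0.379,0,0,-0.141,30],[-0.006,-0.007,-0.378,0,0,-0.14,30],[-0.339,0.176,0,0.013,0.016,-0.215,30],[-0.363,0.117,-0.006,0.013,0.017,-0.215,30],[-0.378,0.053,-0.012,0.013,0.016,-0.214,30],[-0.382,-0.01,-0.016,0.013,0.017,-0.215,30],[-0.374,-0.075,-0.022,0.013,0.016,-0.215,30]]]}}

```text
time_s: 42.62
ee_pos: [551.1, -286.0, 98.3]
eef_rot: [-0.03, 0.825, 0.563, 0.027]
force: [0.5, 0.8, -0.3]
grip_width: 38.7
finger_force: 40.7
```

>>> {"name": "play_rows", "arguments": {"deltas": [[[-0.355,-0.136,-0.025,0.014,0.017,-0.215,30],[-0.328,-0.195,-0.027,0.013,0.016,-0.214,30],[-0.29,-0.246,-0.03,0.013,0.016,-0.215,30],[0,0,0,0,0,0,30],[0,0,0,0,0,0,30],[0,0,0,0,0,0,30]]]}}

```text
time_s: 43.38
ee_pos: [490.8, -352.0, 98.5]
eef_rot: [-0.046, 0.659, 0.75, 0.04]
force: [-0.5, 0.1, -0.8]
grip_width: 38.5
finger_force: 40.7
```

```bash
python3 plan.py "490.8 -350.3 43.2 97.4 30 7 20"; python3 -c "
from h import *
s=snap('side'); save(s,'ch1'); cv2.imwrite('pics/ch1c.png',cv2.resize(s['image'][110:230,290:450,::-1],(720,540)))"
```

```text
[[-0.021, 0.001, 0.23, 0, 0, 0, 30], [-0.021, 0.001, 0.229, 0, 0, 0, 30], [-0.021, 0.001, 0.23, 0, 0, 0, 30]]
```

View pics/ch1c.png

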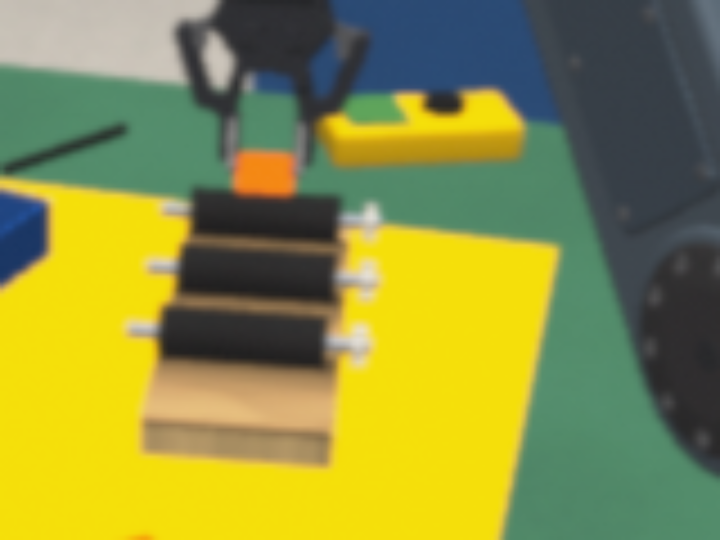

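Three rollers sit in the Vs (rows of about 215, 270 and 335 in the crop) and the chock is held above V 1. Lowering it.

>>> {"name": "play_rows", "arguments": {"deltas": [[[-0.021,0,0.23,0,0,0,30],[-0.021,0,0.23,0,0,0,30],[-0.021,0,0.2,0,0,0,30],[0,0,0,0,0,0,30],[0,0,0,0,0,0,30]]]}}

```text
time_s: 44.05
ee_pos: [490.2, -351.9, 45.4]
eef_rot: [-0.046, 0.659, 0.75, 0.04]
force: [-0.3, -0.4, 0.3]
grip_width: 38.8
finger_force: 40.7
```

```bash
python3 plan.py "490.8 -350 40.7 97.4 30 7 20"  "493.3 -369.7 37.8 97.4 30 7 5"
```

```text
[[0.016, 0.01, 0.061, 0, 0, 0, 30], [-0.05, 0, 0.001, 0, 0, 0, 30], [-0.05, 0, 0.002, 0, 0, 0, 30], [-0.051, 0, 0.001, 0, 0, 0, 30], [-0.05, -0.001, 0.001, 0, 0, 0, 30], [-0.05, 0, 0.001, 0, 0, 0, 30]]
```

>>> {"name": "play_rows", "arguments": {"deltas": [[[0.01,0,0.04,0,0,0,30],[0,0,0.02,0,0,0,30],[-0.05,0,0,0,0,0,30],[-0.05,0,0,0,0,0,30],[-0.05,0,0,0,0,0,30],[-0.04,0,0,0,0,0,30],[0,0,0,0,0,0,30]]]}}

```text
time_s: 44.92
ee_pos: [491.9, -365.8, 39.1]
eef_rot: [-0.046, 0.659, 0.75, 0.04]
force: [-0.4, 0.2, -0.2]
grip_width: 38.4
finger_force: 40.7
```

>>> {"name": "play_rows", "arguments": {"deltas": [[[-0.025,0,0,0,0,0,30],[-0.025,0,0,0,0,0,30],[0,0,0,0,0,0,30]]]}}

```text
time_s: 45.3
ee_pos: [492.4, -369.5, 38.6]
eef_rot: [-0.046, 0.659, 0.75, 0.04]
force: [0.1, -0.6, -0.5]
grip_width: 38.7
finger_force: 40.7
```

>>> {"name": "play_rows", "arguments": {"deltas": [[[-0.025,0,0.005,0,0,0,30],[-0.025,0,0.005,0,0,0,30],[0,0,0,0,0,0,30]]]}}

```text
time_s: 45.68
ee_pos: [492.3, -371.2, 36.8]
eef_rot: [-0.048, 0.659, 0.75, 0.041]
force: [0.5, 5.4, -1.3]
grip_width: 38.6
finger_force: 40.7
```

>>> {"name": "play_rows", "arguments": {"deltas": [[[0,0,0,0,0,0,50],[0,0,0,0,0,0,55],[0.04,0,-0.2,0,0,0,60],[0.06,0,-0.4,0,0,0,60],[0.06,0,-0.5,0,0,0,60],[0.06,0,-0.5,0,0,0,60],[0,0,0,0,0,0,60],[0,0,0,0,0,0,60]]]}}

```text
time_s: 46.68
ee_pos: [492.5, -371.3, 167.1]
eef_rot: [-0.045, 0.659, 0.75, 0.04]
force: [0.6, -0.5, 0.1]
grip_width: 60.2
finger_force: 0.0
```

```bash
cat > chk.py <<'E'
from cr import *
for n in('top','side'):
    s=snap(n); P=pts(s); H,S,V=masks(s); z=P[...,2]; L=loc(P)
    for m in comps((H>5)&(H<17)&(S>150)&(V>100)&(z<70)&(z>3)&(s['depth']>0)&(abs(L[...,0])<75)&(abs(L[...,1])<160),20):
        t=m&(z>np.percentile(z[m],95)-3.5); print(n,'chock local top face',L[t].mean(0).round(1),(L[t].min(0)+L[t].max(0)).round(1)/2,'z',P[m][:,2].max().round(1))
    for m in comps((V<80)&(z>40)&(z<64)&(abs(L[...,0])<75)&(abs(L[...,1])<160),60):
        rect(P[m],n+' roller'); print('  local',((L[m].min(0)+L[m].max(0))/2).round(1))
E
python3 chk.py; python3 plan.py "480.6 20.4 100 41.5 60 0 48"; python3 -c "
from plan import *
print(down(41.5).apply([1,0,0]))"
```

```text
top roller 273 c [ 508.9 -401.1] wh [81.3 28.4] ang 9.3 z [45.  56.7 60.5]
  local [  11.4 -127.8]
side chock local top face [ -3.7 -36.8] [ -3.7  -37.55] z 61.9
side roller 201 c [ 497.4 -398.1] wh [102.5  26.1] ang 8.7 z [43.2 54.1 60.3]
  local [   0.4 -123.2]
side roller 256 c [ 483.8 -299.9] wh [103.4  26.2] ang 6.2 z [41.9 51.2 58.7]
  local [ -0.5 -24.9]
side roller 302 c [ 473.2 -205.6] wh [102.9  26.8] ang 7.0 z [42.  52.5 60.1]
  local [ 1.2 70.8]
[[0.525, 0.054, 0.157, -0.009, -0.016, 0.138, 60], [0.53, -0.004, 0.151, -0.008, -0.016, 0.138, 60], [0.528, -0.062, 0.143, -0.009, -0.016, 0.137, 60], [0.521, -0.12, 0.137, -0.009, -0.016, 0.138, 60], [0.505, -0.177, 0.129, -0.008, -0.016, 0.138, 60], [0.486, -0.231, 0.121, -0.009, -0.016, 0.138, 60], [0.458, -0.282, 0.114, -0.009, -0.016, 0.138, 60], [0.427, -0.332, 0.106, -0.009, -0.016, 0.137, 60]]
[[0.39, -0.377, 0.098, -0.008, -0.016, 0.138, 60]]
[0.74895572 0.66262005 0.        ]
```

```bash
python3 plan.py "483.6 23 100 41 60 0 48"
```

```text
[[0.528, 0.059, 0.157, -0.009, -0.016, 0.139, 60], [0.534, 0, 0.151, -0.009, -0.016, 0.139, 60], [0.532, -0.06, 0.144, -0.008, -0.016, 0.139, 60], [0.524, -0.118, 0.137, -0.009, -0.016, 0.139, 60], [0.51, -0.175, 0.129, -0.009, -0.016, 0.139, 60], [0.489, -0.231, 0.122, -0.009, -0.016, 0.139, 60], [0.462, -0.284, 0.114, -0.008, -0.016, 0.139, 60], [0.43, -0.333, 0.106, -0.009, -0.016, 0.139, 60]]
[[0.393, -0.379, 0.098, -0.009, -0.016, 0.139, 60]]
```

>>> {"name": "play_rows", "arguments": {"deltas": [[[0.528,0.059,0.157,-0.009,-0.016,0.139,60],[0.534,0,0.151,-0.009,-0.016,0.139,60],[0.532,-0.06,0.144,-0.009,-0.016,0.139,60],[0.524,-0.118,0.137,-0.009,-0.016,0.139,60],[0.51,-0.175,0.129,-0.009,-0.016,0.139,60],[0.489,-0.231,0.122,-0.009,-0.016,0.139,60],[0.462,-0.284,0.114,-0.009,-0.016,0.139,60],[0.43,-0.333,0.106,-0.009,-0.016,0.139,60]]]}}

```text
time_s: 47.78
ee_pos: [484.5, -20.0, 106.4]
eef_rot: [-0.004, 0.917, 0.399, 0.005]
force: [0.2, -0.6, 0.2]
grip_width: 60.1
finger_force: 0.0
```

>>> {"name": "play_rows", "arguments": {"deltas": [[[0.393,-0.379,0.098,-0.009,-0.016,0.139,60],[0,0,0,0,0,0,60],[0,0,0,0,0,0,60],[0,0,0,0,0,0,60],[0,0,0,0,0,0,60]]]}}

```text
time_s: 48.4
ee_pos: [484.8, 21.1, 100.3]
eef_rot: [0.002, 0.937, 0.349, 0.001]
force: [0.7, 0.1, 0.2]
grip_width: 60.0
finger_force: 0.0
```

```bash
python3 chk.py; python3 plan.py "483.6 23 6 41 60 0 26"; python3 cr.py | grep -A1 orange
```

```text
top chock local top face [ -0.4 -97.6] [  0.25 -98.95] z 51.8
top roller 466 c [ 496.5 -402.6] wh [105.2  29.5] ang 7.4 z [44.8 56.  60.7]
  local [  -1.1 -127.9]
top roller 470 c [ 484.9 -307.9] wh [106.5  29.9] ang 6.9 z [45.5 56.2 60.7]
  local [ -0.4 -32.5]
side chock local top face [ -2.1 -38.4] [ -2.15 -38.05] z 61.1
side roller 164 c [ 488.4 -399.1] wh [84.7 28.2] ang 7.2 z [42.3 53.3 60.3]
  local [  -8.6 -123.3]
side roller 233 c [ 479.2 -300.2] wh [94.2 24.2] ang 6.3 z [41.5 51.7 59.7]
  local [ -5.  -23.7]
side roller 194 c [ 453.7 -208.1] wh [65.1 23.6] ang 2.1 z [41.  52.4 59.7]
  local [-18.3  70.3]
[[0.001, -0.007, 0.295, 0.001, 0, 0, 60], [0, -0.007, 0.295, 0.002, -0.001, -0.001, 60], [0.001, -0.007, 0.294, 0.001, 0, 0, 60], [0.001, -0.006, 0.295, 0.001, 0, -0.001, 60]]
top orange 148 c [646.  160.8] wh [36.7 33. ] ang 80.7 z [ 7.2 18.6 22.6]
    top face 65 c [647.3 160.5] wh [36.  21.5] ang 83.2 z [19.4 20.9 24.3]
top orange 233 c [ 492.6 -371.7] wh [44.7 39.5] ang 11.8 z [28.3 43.5 49.6]
    top face 65 c [ 493.8 -372. ] wh [40.1 20.2] ang 3.1 z [46.5 47.7 51.2]
--
side orange 107 c [ 487.7 -351.8] wh [46.6 91.2] ang 12.5 z [35.  45.5 59. ]
side orange 115 c [480.5  32.1] wh [26.1 44.1] ang 79.8 z [ 5.3 12.9 20.9]
    top face 30 c [479.7  26.8] wh [17.1 33. ] ang 42.1 z [17.7 19.9 22. ]
side orange 148 c [638.5 167.6] wh [47.  26.3] ang 55.4 z [ 4.7 12.2 21.3]
    top face 30 c [639.5 168.6] wh [37.9 14.3] ang 57.2 z [18.2 20.1 22.2]
side orange 72 c [692.7 289.6] wh [70.6  7.8] ang 82.6 z [ 4.7  8.7 11.7]
    top face 46 c [692.7 290. ] wh [69.9  7.8] ang 82.6 z [ 8.4  9.6 11.8]
```

>>> {"name": "play_rows", "arguments": {"deltas": [[[0,0,0.3,0,0,0,60],[0,0,0.3,0,0,0,60],[0,0,0.3,0,0,0,60],[0,0,0.2,0,0,0,60],[0,0,0.08,0,0,0,60],[0,0,0,0,0,0,60],[0,0,0,0,0,0,30],[0,0,0,0,0,0,30]]]}}

```text
time_s: 49.6
ee_pos: [485.2, 22.0, 6.7]
eef_rot: [0.002, 0.937, 0.35, 0.002]
force: [-0.2, 0.1, 3.4]
grip_width: 38.9
finger_force: 40.7
```

>>> {"name": "play_rows", "arguments": {"deltas": [[[0,0,0,0,0,0,30],[0,0,0,0,0,0,30]]]}}

```text
time_s: 49.85
ee_pos: [485.2, 22.0, 6.7]
eef_rot: [0.002, 0.937, 0.35, 0.002]
force: [-1.1, -0.6, 6.6]
grip_width: 38.8
finger_force: 41.0
```

```bash
python3 place.py 2 20 45 4 -3;python3 plan.py "483.6 23 130 50 30 0 45"  "480 -256 115 97.4 30 7"
```

```text
[ 479.1 -260.6   81.6]
[[-0.002, -0.005, -0.514, 0.002, -0.001, -0.067, 30], [-0.001, -0.006, -0.514, 0.002, 0, -0.066, 30], [-0.002, -0.007, -0.514, 0.002, -0.001, -0.067, 30], [-0.386, 0.315, 0.027, 0.009, 0.021, -0.15, 30], [-0.42, 0.268, 0.018, 0.009, 0.021, -0.15, 30], [-0.45, 0.217, 0.01, 0.01, 0.021, -0.151, 30], [-0.472, 0.162, 0, 0.009, 0.021, -0.15, 30], [-0.487, 0.105, -0.008, 0.009, 0.021, -0.15, 30]]
[[-0.497, 0.047, -0.018, 0.009, 0.021, -0.15, 30], [-0.498, -0.011, -0.025, 0.009, 0.021, -0.151, 30]]
```

>>> {"name": "play_rows", "arguments": {"deltas": [[[0,0,-0.5,0,0,-0.067,30],[0,0,-0.5,0,0,-0.067,30],[0,0,-0.5,0,0,-0.067,30],[-0.386,0.315,0.027,0.009,0.021,-0.15,30],[-0.42,0.268,0.018,0.009,0.021,-0.15,30],[-0.45,0.217,0.01,0.01,0.021,-0.15,30],[-0.472,0.162,0,0.009,0.021,-0.15,30],[-0.487,0.105,-0.008,0.009,0.021,-0.15,30]]]}}

```text
time_s: 50.85
ee_pos: [481.6, -178.2, 115.5]
eef_rot: [-0.032, 0.742, 0.669, 0.03]
force: [0.1, 0.3, -0.8]
grip_width: 38.9
finger_force: 40.7
```

>>> {"name": "play_rows", "arguments": {"deltas": [[[-0.497,0.047,-0.018,0.009,0.021,-0.15,30],[-0.498,-0.011,-0.025,0.009,0.021,-0.15,30],[0,0,0,0,0,0,30],[0,0,0,0,0,0,30],[0,0,0,0,0,0,30],[0,0,0,0,0,0,30]]]}}

```text
time_s: 51.6
ee_pos: [480.9, -255.5, 111.4]
eef_rot: [-0.044, 0.658, 0.75, 0.041]
force: [-0.6, -0.9, -0.8]
grip_width: 38.8
finger_force: 40.7
```

```bash
python3 plan.py "$(python3 place.py 2 20 6 4.5 -3.3|tr -d '[]') 97.4 30 7 24"; python3 place.py 2 20 1.5 4.5 -3.3;  python3 place.py 2 0 1 4.5 -3.3
```

```text
[[-0.033, -0.011, 0.284, 0.001, 0.001, 0, 30], [-0.033, -0.01, 0.285, 0.001, 0.001, 0.001, 30], [-0.033, -0.01, 0.284, 0.001, 0.001, 0, 30]]
[ 478.4 -254.8   38.2]
[ 480.9 -274.5   35.3]
```

>>> {"name": "play_rows", "arguments": {"deltas": [[[-0.033,-0.01,0.284,0,0.003,0,30],[-0.033,-0.01,0.284,0,0,0,30],[-0.033,-0.01,0.284,0,0,0,30],[0,0,0.04,0,0,0,30],[0,0,0,0,0,0,30],[0,0,0,0,0,0,30]]]}}

```text
time_s: 52.35
ee_pos: [479.3, -256.5, 40.4]
eef_rot: [-0.044, 0.659, 0.75, 0.041]
force: [-0.1, 0.8, -0.5]
grip_width: 39.0
finger_force: 40.7
```

```bash
python3 plan.py "478.4 -254.8 38.2 97.4 30 7 24" "480.9 -274.5 35.3 97.4 30 7 4"
```

```text
[[0.019, -0.009, 0.03, 0.005, 0.002, 0, 30], [-0.042, 0, 0.001, 0, 0, 0, 30], [-0.041, 0, 0.001, 0, 0, 0, 30], [-0.042, 0, 0.001, 0, 0, 0, 30], [-0.042, 0, 0.001, 0, 0, 0, 30], [-0.042, -0.001, 0.001, 0, 0, 0, 30], [-0.041, 0, 0.001, 0, 0, 0, 30]]
```

>>> {"name": "play_rows", "arguments": {"deltas": [[[0,-0.009,0.025,0.004,0.002,0,30],[-0.04,0,0,0,0,0,30],[-0.04,0,0,0,0,0,30],[-0.04,0,0,0,0,0,30],[-0.04,0,0,0,0,0,30],[-0.03,0,0,0,0,0,30],[-0.02,0,0,0,0,0,30],[0,0,0,0,0,0,30]]]}}

```text
time_s: 53.35
ee_pos: [480.1, -272.7, 35.4]
eef_rot: [-0.047, 0.659, 0.75, 0.041]
force: [0.3, 0.0, -0.2]
grip_width: 39.2
finger_force: 40.7
```

>>> {"name": "play_rows", "arguments": {"deltas": [[[-0.025,0,0,0,0,0,30],[-0.02,0,0.005,0,0,0,30],[0,0,0,0,0,0,30]]]}}

```text
time_s: 53.72
ee_pos: [479.8, -274.2, 34.5]
eef_rot: [-0.048, 0.659, 0.75, 0.041]
force: [0.1, 5.2, 2.1]
grip_width: 38.8
finger_force: 40.9
```

>>> {"name": "play_rows", "arguments": {"deltas": [[[0,0,0,0,0,0,50],[0,0,0,0,0,0,55],[0.04,0,-0.2,0,0,0,60],[0.06,0,-0.4,0,0,0,60],[0.06,0,-0.5,0,0,0,60],[0.06,0,-0.5,0,0,0,60],[0,0,0,0,0,0,60],[0,0,0,0,0,0,60]]]}}

```text
time_s: 54.72
ee_pos: [480.2, -274.4, 164.3]
eef_rot: [-0.046, 0.659, 0.75, 0.041]
force: [-0.0, -0.2, -0.9]
grip_width: 59.9
finger_force: 0.0
```

```bash
python3 plan.py "500 70 150 97.4 60 0 48" "643 160.8 110 174.5 60"
```

```text
[[0.523, 0.1, 0.087, 0, -0.02, 0, 60], [0.524, 0.1, 0.079, 0, -0.019, 0, 60], [0.525, 0.1, 0.071, 0, -0.02, 0, 60], [0.527, 0.1, 0.063, 0, -0.019, 0, 60], [0.527, 0.1, 0.055, 0, -0.02, 0, 60], [0.528, 0.1, 0.047, 0, -0.019, 0, 60], [0.529, 0.099, 0.039, 0, -0.02, 0, 60], [0.529, 0.1, 0.03, 0, -0.02, 0, 60]]
[[0.112, 0.24, 0.063, 0, 0, -0.214, 60], [0.07, 0.255, 0.062, 0, 0, -0.214, 60], [0.027, 0.264, 0.063, 0, 0, -0.215, 60], [-0.018, 0.264, 0.062, 0, 0, -0.214, 60], [-0.062, 0.257, 0.063, 0, 0, -0.214, 60], [-0.104, 0.243, 0.062, 0, 0, -0.214, 60], [-0.144, 0.223, 0.063, 0, 0, -0.214, 60], [-0.178, 0.195, 0.062, 0, 0, -0.215, 60]]
```

>>> {"name": "play_rows", "arguments": {"deltas": [[[0.523,0.1,0.087,0,-0.02,0,60],[0.524,0.1,0.079,0,-0.02,0,60],[0.525,0.1,0.071,0,-0.02,0,60],[0.527,0.1,0.063,0,-0.02,0,60],[0.527,0.1,0.055,0,-0.02,0,60],[0.528,0.1,0.047,0,-0.02,0,60],[0.529,0.1,0.039,0,-0.02,0,60],[0.529,0.1,0.03,0,-0.02,0,60]]]}}

```text
time_s: 55.72
ee_pos: [499.2, 71.3, 148.0]
eef_rot: [-0.0, 0.66, 0.751, -0.002]
force: [-0.1, -0.4, 0.5]
grip_width: 60.2
finger_force: 0.0
```

>>> {"name": "play_rows", "arguments": {"deltas": [[[0.112,0.24,0.063,0,0,-0.214,60],[0.07,0.255,0.062,0,0,-0.214,60],[0.027,0.264,0.063,0,0,-0.215,60],[-0.018,0.264,0.062,0,0,-0.214,60],[-0.062,0.257,0.063,0,0,-0.214,60],[-0.104,0.243,0.062,0,0,-0.214,60],[-0.144,0.223,0.063,0,0,-0.214,60],[-0.178,0.195,0.062,0,0,-0.215,60]]]}}

```text
time_s: 56.72
ee_pos: [642.5, 160.8, 107.0]
eef_rot: [-0.002, 0.045, 0.999, -0.001]
force: [0.0, 0.5, -0.4]
grip_width: 59.9
finger_force: 0.0
```

>>> {"name": "play_rows", "arguments": {"deltas": [[[0,0,0,0,0,0,60],[0,0,0,0,0,0,60],[0,0,0,0,0,0,60]]]}}

```text
time_s: 57.1
ee_pos: [642.2, 160.1, 109.0]
eef_rot: [-0.001, 0.049, 0.999, -0.001]
force: [-0.7, 0.2, 0.3]
grip_width: 60.2
finger_force: 0.0
```

```bash
python3 chk.py|grep -A1 top; python3 plan.py "643 160.8 6 174.5 60 0 26"; python3 cr.py | grep -A1 'side orange'
```

```text
top chock local top face [ -0.5 -98.6] [ -0.15 -98.85] z 51.7
top chock local top face [ 0.7 -2.5] [ 0.65 -2.95] z 51.2
top roller 463 c [ 497.  -402.3] wh [104.5  28.8] ang 7.7 z [45.1 56.  60.6]
  local [  -0.6 -127.8]
top roller 454 c [ 485.2 -308.1] wh [103.7  30.5] ang 6.4 z [46.3 56.2 60.6]
  local [ -0.1 -32.7]
side chock local top face [ -3.2 -36.1] [ -3.65 -36.05] z 61.5
side chock local top face [-5.8 56.1] [-5.8  55.85] z 60.9
side roller 202 c [ 497.  -396.1] wh [102.4  29.1] ang 7.4 z [41.8 53.8 60. ]
[[-0.001, 0.002, 0.323, -0.001, 0, 0, 60], [-0.001, 0.002, 0.323, 0, 0, -0.001, 60], [-0.001, 0.003, 0.323, -0.001, 0, 0, 60], [0, 0.001, 0.323, -0.001, 0, 0, 60]]
side orange 107 c [ 492.6 -354.2] wh [46.7 92.1] ang 6.7 z [33.3 46.  59.1]
side orange 128 c [ 474.8 -260.5] wh [47.  89.7] ang 12.0 z [36.4 45.3 59.6]
side orange 148 c [638.7 168.2] wh [46.5 24.2] ang 56.1 z [ 4.1 12.3 20.7]
    top face 42 c [640.1 167.6] wh [36.9 16.2] ang 61.2 z [17.4 19.4 22.2]
```

Both placed chocks sit where they should. Picking up the last one.

>>> {"name": "play_rows", "arguments": {"deltas": [[[0,0,0.32,0,0,0,60],[0,0,0.32,0,0,0,60],[0,0,0.32,0,0,0,60],[0,0,0.24,0,0,0,60],[0,0,0.09,0,0,0,60],[0,0,0,0,0,0,60],[0,0,0,0,0,0,30],[0,0,0,0,0,0,30]]]}}

```text
time_s: 58.3
ee_pos: [644.3, 160.6, 7.2]
eef_rot: [0.001, 0.048, 0.999, -0.001]
force: [0.3, 0.1, 4.8]
grip_width: 39.0
finger_force: 41.7
```

>>> {"name": "play_rows", "arguments": {"deltas": [[[0,0,0,0,0,0,30],[0,0,0,0,0,0,30],[0,0,-0.4,0,0,0,30],[0,0,-0.5,0,0,0,30],[0,0,-0.6,0,0,0,30],[0,0,0,0,0,0,30],[0,0,0,0,0,0,30]]]}}

```text
time_s: 59.18
ee_pos: [642.3, 160.6, 125.3]
eef_rot: [-0.001, 0.048, 0.999, -0.001]
force: [0.6, -0.1, -0.4]
grip_width: 38.9
finger_force: 41.0
```

```bash
python3 plan.py "510 80 140 97.4 30 0" "466 -162 115 97.4 30 7 48"
```

```text
[[0.194, -0.145, -0.022, 0, 0, 0.214, 30], [0.167, -0.176, -0.023, -0.001, 0, 0.214, 30], [0.135, -0.201, -0.022, 0, 0, 0.215, 30], [0.099, -0.22, -0.022, -0.001, 0, 0.214, 30], [0.061, -0.235, -0.023, 0, 0, 0.214, 30], [0.021, -0.241, -0.023, -0.001, 0, 0.214, 30], [-0.02, -0.241, -0.022, 0, 0, 0.215, 30], [-0.06, -0.235, -0.023, 0, 0, 0.214, 30]]
[[-0.488, -0.156, 0.052, 0, 0.026, 0, 30], [-0.489, -0.155, 0.043, 0, 0.026, 0, 30], [-0.49, -0.156, 0.032, 0, 0.026, 0, 30], [-0.49, -0.156, 0.022, 0, 0.026, 0, 30], [-0.491, -0.156, 0.012, 0, 0.026, 0, 30], [-0.491, -0.155, 0.003, 0, 0.026, 0, 30]]
```

>>> {"name": "play_rows", "arguments": {"deltas": [[[0.194,-0.145,-0.022,0,0,0.214,30],[0.167,-0.176,-0.023,0,0,0.214,30],[0.135,-0.201,-0.022,0,0,0.215,30],[0.099,-0.22,-0.022,0,0,0.214,30],[0.061,-0.235,-0.023,0,0,0.214,30],[0.021,-0.241,-0.023,0,0,0.214,30],[-0.02,-0.241,-0.022,0,0,0.215,30],[-0.06,-0.235,-0.023,0,0,0.214,30]]]}}

```text
time_s: 60.18
ee_pos: [508.7, 79.8, 138.7]
eef_rot: [-0.001, 0.662, 0.749, -0.002]
force: [0.3, 0.1, -0.7]
grip_width: 38.7
finger_force: 41.0
```

>>> {"name": "play_rows", "arguments": {"deltas": [[[-0.488,-0.156,0.052,0,0.026,0,30],[-0.489,-0.155,0.043,0,0.026,0,30],[-0.49,-0.156,0.032,0,0.026,0,30],[-0.49,-0.156,0.022,0,0.026,0,30],[-0.491,-0.156,0.012,0,0.026,0,30],[-0.491,-0.155,0.003,0,0.026,0,30],[0,0,0,0,0,0,30],[0,0,0,0,0,0,30]]]}}

```text
time_s: 61.18
ee_pos: [465.7, -160.9, 114.7]
eef_rot: [-0.047, 0.659, 0.749, 0.04]
force: [-1.4, -0.2, -1.5]
grip_width: 38.9
finger_force: 41.0
```

>>> {"name": "play_rows", "arguments": {"deltas": [[[0,0,0,0,0,0,30],[0,0,0,0,0,0,30]]]}}

```text
time_s: 61.42
ee_pos: [466.9, -160.7, 115.8]
eef_rot: [-0.046, 0.658, 0.75, 0.04]
force: [-0.3, -1.1, -1.1]
grip_width: 39.1
finger_force: 41.0
```

```bash
python3 plan.py "$(python3 place.py 3 20 4 3 -2.8|tr -d '[]') 97.4 30 7 24"; python3 place.py 3 20 1.5 3 -2.8;  python3 place.py 3 0 1 3 -2.8
```

```text
[[-0.031, -0.002, 0.232, 0, 0, 0, 30], [-0.03, -0.002, 0.232, -0.001, 0.001, 0.001, 30], [-0.031, -0.002, 0.231, 0, 0, 0, 30], [-0.031, -0.002, 0.232, 0, 0, 0.001, 30]]
[ 466.2 -161.2   38.5]
[ 468.8 -180.8   35.6]
```

>>> {"name": "play_rows", "arguments": {"deltas": [[[-0.031,0,0.232,0,0,0,30],[-0.03,0,0.232,0,0,0,30],[-0.03,0,0.232,0,0,0,30],[-0.03,0,0.232,0,0,0,30],[0,0,0,0,0,0,30],[0,0,0,0,0,0,30]]]}}

```text
time_s: 62.18
ee_pos: [467.4, -162.4, 41.5]
eef_rot: [-0.045, 0.659, 0.75, 0.04]
force: [0.6, 0.1, 0.1]
grip_width: 38.8
finger_force: 41.0
```

```bash
python3 plan.py "466.2 -161.2 38.5 97.4 30 7 24" "468.8 -180.8 35.6 97.4 30 7 4"
```

```text
[[0.012, -0.013, 0.039, 0, 0.003, 0.001, 30], [-0.042, 0, 0.001, 0, 0, 0, 30], [-0.041, 0, 0.001, 0, 0, 0, 30], [-0.042, 0, 0.001, 0, 0, 0, 30], [-0.042, 0.001, 0.001, 0, 0, 0, 30], [-0.041, 0, 0.001, 0, 0, 0, 30], [-0.042, 0, 0.001, 0, 0, 0, 30]]
```

>>> {"name": "play_rows", "arguments": {"deltas": [[[0,-0.01,0.035,0,0.003,0,30],[-0.04,0,0,0,0,0,30],[-0.04,0,0,0,0,0,30],[-0.04,0,0,0,0,0,30],[-0.04,0,0,0,0,0,30],[-0.03,0,0,0,0,0,30],[-0.02,0,0,0,0,0,30],[0,0,0,0,0,0,30]]]}}

```text
time_s: 63.18
ee_pos: [468.3, -179.0, 36.1]
eef_rot: [-0.046, 0.659, 0.75, 0.04]
force: [0.7, 0.5, -0.4]
grip_width: 38.8
finger_force: 41.0
```

>>> {"name": "play_rows", "arguments": {"deltas": [[[-0.025,0,0,0,0,0,30],[0,0,0,0,0,0,30]]]}}

```text
time_s: 63.42
ee_pos: [468.6, -180.9, 35.9]
eef_rot: [-0.046, 0.659, 0.75, 0.04]
force: [0.1, -0.4, -0.4]
grip_width: 39.2
finger_force: 41.0
```

>>> {"name": "play_rows", "arguments": {"deltas": [[[-0.025,0,0.005,0,0,0,30],[0,0,0,0,0,0,30]]]}}

```text
time_s: 63.68
ee_pos: [468.2, -181.5, 35.1]
eef_rot: [-0.048, 0.659, 0.75, 0.041]
force: [0.2, 5.4, 0.5]
grip_width: 39.0
finger_force: 41.0
```

Touching the roller. Release, retreat clear of the top view, and check.

>>> {"name": "play_rows", "arguments": {"deltas": [[[0,0,0,0,0,0,50],[0,0,0,0,0,0,55],[0.04,0,-0.2,0,0,0,60],[0.06,0,-0.4,0,0,0,60],[0.06,0,-0.5,0,0,0,60],[0.06,0,-0.5,0,0,0,60],[0.4,0,0,0,0,0,60],[0.5,0,0,0,0,0,60]]]}}

```text
time_s: 64.68
ee_pos: [460.1, -110.6, 175.2]
eef_rot: [-0.044, 0.66, 0.749, 0.041]
force: [0.2, 0.7, -0.6]
grip_width: 59.8
finger_force: 0.0
```

>>> {"name": "play_rows", "arguments": {"deltas": [[[0.5,0,0,0,0,0,60],[0.5,0,0,0,0,0,60],[0.5,0,0,0,0,0,60],[0.5,0,0,0,0,0,60],[0.5,0,0,0,0,0,60],[0,0,0,0,0,0,60],[0,0,0,0,0,0,60]]]}}

```text
time_s: 65.55
ee_pos: [434.3, 86.3, 198.5]
eef_rot: [-0.045, 0.659, 0.75, 0.041]
force: [-0.1, -0.5, -0.1]
grip_width: 60.2
finger_force: 0.0
```

```bash
python3 chk.py; python3 iso.py fin | grep -A1 bar; python3 - <<'E'
from h import *
s=snap('top'); cv2.imwrite('pics/fint.png',cv2.resize(s['image'][70:340,140:500,::-1],(800,600)))
E
```

```text
top chock local top face [ -0.2 -98.1] [  0.3 -98.5] z 52.1
top chock local top face [ 0.1 -1.6] [ 0.1  -2.15] z 53.3
top chock local top face [ 2.8 93.8] [ 0.6 92.9] z 52.1
top roller 475 c [ 497.5 -403.1] wh [107.2  31.1] ang 7.9 z [44.4 55.9 60.9]
  local [  -0.2 -128.4]
top roller 477 c [ 485.1 -308.4] wh [106.4  30.6] ang 7.7 z [45.5 56.1 60.8]
  local [ -0.3 -32.8]
top roller 91 c [ 490.9 -213.3] wh [67.8 22.3] ang 6.9 z [53.8 58.1 61.5]
  local [17.8 60.3]
side chock local top face [  2.5 -37.9] [  2.65 -37.3 ] z 61.6
side chock local top face [-1.5 57.8] [-1.7 57.3] z 62.2
side chock local top face [-1.1 94. ] [-5.000e-02  9.185e+01] z 51.7
side roller 131 c [ 503.7 -297.6] wh [62.2 21.9] ang 7.1 z [42.3 53.3 59.3]
  local [ 19.6 -24.5]
side roller 167 c [ 491.2 -203.2] wh [67.  25.2] ang 15.2 z [44.  53.4 59.3]
  local [19.4 72. ]
side roller 68 c [ 436. -211.] wh [26.7 27.2] ang 12.7 z [41.6 50.5 58.8]
  local [-37.   70.5]
bar 225 c [640.6  17. ] wh [17.8 75. ] ang 3.5 z [101. 108. 151.]
pca [640.13327289  17.60556671] -85.85774017658659
--
bar 239 c [639.   17.2] wh [19.2 80.6] ang 1.6 z [ 99.4 110.6 176. ]
pca [638.75496256  27.46234242] -88.28059855542382
```

View pics/fint.png

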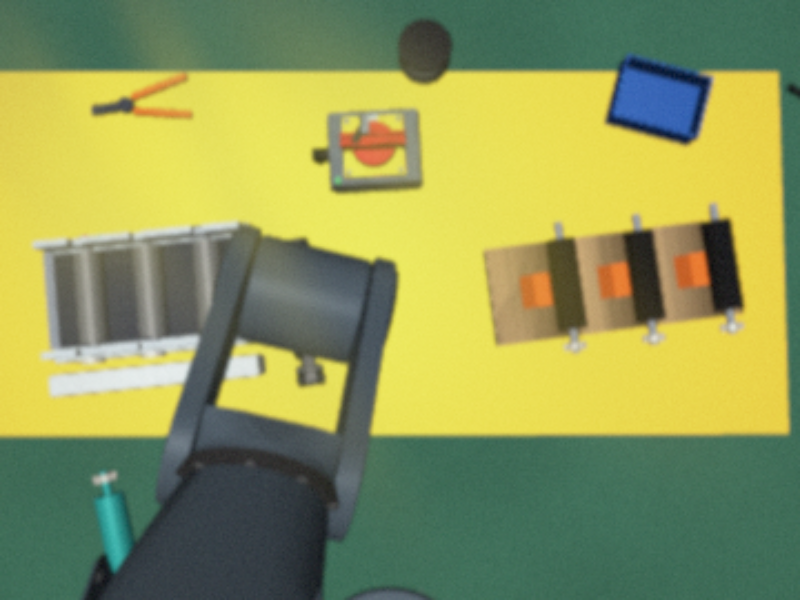

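View pics/fin.png

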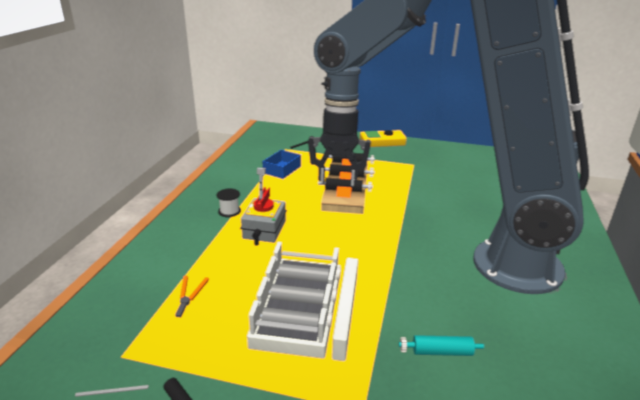

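All three rollers lie square in the Vs (top view, x of about 567, 645 and 723), each with a chock up against its +y side. The machine is empty, the hasp stands up, and the reel, pliers and bin are where they were.

```bash
python3 -c "
from rig import r; print(r.finish_job())"
```

```text
the job is handed in; nothing more can be done
None
```

The job is handed in and the verdict was not shown: isolator off, hasp standing up, all three rollers lying in the cradle Vs with a chock against each, and the reel, pliers and bin not disturbed, as far as the final pictures show.

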